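# Line up a microscope post flange with a drift and fit its bolts

## Robot

A 7-joint arm with a two-finger parallel gripper is mounted at the origin on the work surface. World frame = base frame: x ahead of the robot, y to its left, z up, the work surface at z = 0. Lengths are in mm, angles in rad, forces in N, time in s.
With the tool pointing down it reaches from about 400 to 875 mm from the base axis. Payload 4.4 kg.
Tool frame: the origin (TCP) lies midway between the tips of the shut fingers; the grasp point (between the pads) lies 19 mm behind it; z points along the fingers, y is the line along which they close (so a half turn about z gives the same grasp; the last joint's range is limited). The gripper opens to 85 mm and grips with 20 to 120 N. Pads are 22 mm wide; open, the fingers measure 114 mm over their backs; the gripper's body (76 mm by 85 mm) begins 54 mm behind the grasp point. The pads swing forward as they close: fully open they stand 13 mm farther back than shut.
Start: joints at [-1.201, 0.628, 0.038, 1.517, -0.027, 0.996, -0.02], TCP at [274.367, 589.271, 231.313] pointing down, gripper open.
Joint ranges: [-3.06, 3.06], [-0.37, 2.12], [-1.25, 1.32], [0.18, 2.47], [-1.1, 4.24], [0.23, 1.98], [-2.94, 2.94]. Speed limits (rad/s): [2.57, 2.57, 3.14, 3.14, 3.14, 3.14, 3.14].

## Interface

Orientations are given as [roll, pitch, yaw] about the fixed x, y, z axes, in that order (R = Rz(yaw) Ry(pitch) Rx(roll)).
In Python, from cell import read_state, get_image, finish_job gives the robot as it stands.
- The arm moves only by the tool send_rows, never from a script. Its argument "series" is a list of rows, each an object of numbers: "ax", "ay", "az": the turn, a rotation vector about the tool's x, y, z in rad; "dx", "dy", "dz": the shift along the tool's x, y, z in cm; "hand": the closure, from 0 (fully open) to 1 (shut). In form: [{"ax": .., "ay": .., "az": .., "dx": .., "dy": .., "dz": .., "hand": ..}, ...]. A call has 1 to 10 rows; each row is the pose to reach, as a shift and turn from the pose commanded when the call began, along the tool's axes at that moment; what a row does not reach only later rows make up. A row lasts 1/10 s, in which the tool goes at most 50 mm and 8.59 degrees, less where a joint would pass 70% of its speed; a pose out of reach is approached as far as the arm can. A call with a gripper value outside its range is refused whole. The fingers move at their own pace and stop on an object; the grip force is fixed at half the most. Time passes only in rows, so rows that repeat a pose let the fingers close. It gives the time, the measured TCP pose, the force, the opening and the grip force at its end, in the units of the state.
- read_state(): the state, without advancing time (a new reading comes with each control period).
- get_image(name): name is "side" or "top" or "wrist"; returns a dict with "pixels" (384x512x3 uint8, red, green, blue), "mtx" (3x3 intrinsics, pixels), "R" (3x3) and "t" (3): a world point X has camera coordinates R X + t. Camera axes: x right, y down, z forward; pixel columns grow to the right and rows downward; lengths in mm; the calibration is good to about 2 mm. A picture is of the moment at which its call begins. There is no depth.
- finish_job(): hands the job in; it is judged then, once.
The state is a dict: "clock": time; "qpos": joint angles; "qd": joint speeds; "tau": joint torques, N m; "eef_pos": TCP position; "tool_rot": TCP orientation; "force": force on the tool from outside, world axes, zero at the start; "torque": the same for the moment, N m; "width": finger opening in mm; "gripper_force": force on a finger pad.
Only numpy, scipy, OpenCV 4.12 (cv2) and the standard library are available. Lean on these libraries where they do the work, as an engineer would, in place of code of your own. Each camera call takes 0.05 s, during which the arm holds its last target. There are 200 camera calls.

## Task

The post flange lies on the microscope stand with one bolt already through it, but it has swung anticlockwise round that bolt and its other holes no longer line up with those underneath. Put the tapered drift from the rack into the hole diagonally across from the fitted bolt, use it to draw the flange back round until its tip drops into the hole below, press it down until its collar is on the flange, and leave it standing there. Then drop the two loose bolts through the two remaining holes until their heads are down on the flange; work by feel, never pressing the parts with 30 N or more, and leave everything else where it is.

Things in the scene. Friction and masses are not known exactly. Their poses are not given: they have to be found in the camera images.
- stand: White base, fixed, 280 (x) by 220 (y) by 50 mm, origin under its centre, x to its rear. On its rear half lies an adapter plate, 130 by 190 by 8 mm, top at z 58 mm, with the same pattern of 12 mm through holes as the flange, hollow below them to the bench. It swivels about hole A to aim the post and is clamped fast at an angle that is not measured.
- flange: Loose steel plate, 110 (x) by 160 (y) by 8 mm, 0.7 kg, flat on the adapter, top face 66 mm above the bench, post socket 50 mm across and 45 mm high at its middle. Origin on hole A's axis at the underside, z up. 12 mm through holes A (0, 0), B (0, 130), C (80, 130), D (80, 0) mm. It has swung anticlockwise (seen from above) about bolt_1 in A; oiled, a few newtons slide it.
- hole_b (a point): Centre of the flange's hole B at its top face, axes as the flange's.
- hole_c (a point): Centre of the flange's hole C at its top face, axes as the flange's: diagonally across from the fitted bolt, where the drift goes. The adapter's hole C, mostly hidden under the flange, starts 5 to 35 mm clockwise of it (seen from above) on the arc of 152.6 mm radius about A. The drift's tip rests on the adapter's face 8 mm below this point until it finds that hole.
- hole_d (a point): Centre of the flange's hole D at its top face. With the drift home, B and D line up with the adapter's holes to about 1.5 mm.
- drift: Steel drift, 0.11 kg, upright in one of the rack's four holes. Origin on its axis at the underside of its collar, z up along the handle. Above: collar 22 mm across, 4 mm thick, then a round handle of 16 mm diameter from 4 to 54 mm. Below: parallel for 20 mm at 11.5 mm diameter, then a taper of 25 mm to 9.2 mm, and a bevelled end of 8.6 mm; the end is 46 mm below the origin.
- bolt_1: The bolt already through hole A (the same as bolt_2), loose with 2 mm play: leave it there.
- bolt_2: Knurled-head bolt, 0.05 kg, standing in the rack. Origin on its axis at the underside of the head, z up. Head 20 mm across and 12 mm high; shank 10 mm diameter and 28 mm long, its last 6 mm tapering to 6 mm.
- bolt_3: Another bolt, the same as bolt_2. Either bolt fits either hole.
- rack: White rack, fixed, 50 (x) by 210 (y) mm, origin at the centre of its underside, its top at 60 mm; four 13 mm holes in a row along y at -75, -25, 25, 75 mm hold the drift, the two bolts and a hex key in any order, collar or head resting on the top.
- hex_key: Bystander: T-handled hex key with a black cross handle 70 mm long along x, up to 38 mm above its origin, standing in the rack.
- dish: Bystander: a flat round dish, 60 mm across, 14 mm high, on the stand's front deck.
- dishes: Bystander: a stack of three dishes, 60 mm across, 44 mm high, on the far side of the rack.
- jar: Bystander: a specimen jar, 48 mm across and 62 mm high, on the far side of the rack.
- beaker: Bystander: a glass beaker 68 mm across and 85 mm high, on the bench beyond stand and rack, between them.
- forceps: Bystander: steel forceps, 125 mm long, 6 mm high, lying on the near side of the rack.

How it is judged (in metres and radians):
On the way, in this order (a step that is already met when the one before it is completed fails the run):
1. the drift stands in hole C through both parts, its collar down on the flange (distance between drift and hole_c below 0.003 m and angle between the z axis of drift and the z axis of flange, either way round below 0.07 rad and z of flange in the frame of stand below 0.061 m and angle between flange's own z axis and vertical below 0.03 rad), for 0.2 s.
2. with the drift still home, the first bolt is down through hole B or D (distance between drift and hole_c below 0.003 m and angle between the z axis of drift and the z axis of flange, either way round below 0.07 rad and ((distance between bolt_2 and hole_b below 0.003 m and angle between the z axis of bolt_2 and the z axis of flange, either way round below 0.07 rad) or (distance between bolt_2 and hole_d below 0.003 m and angle between the z axis of bolt_2 and the z axis of flange, either way round below 0.07 rad) or (distance between bolt_3 and hole_b below 0.003 m and angle between the z axis of bolt_3 and the z axis of flange, either way round below 0.07 rad) or (distance between bolt_3 and hole_d below 0.003 m and angle between the z axis of bolt_3 and the z axis of flange, either way round below 0.07 rad))), for 0.2 s.
At the end, for the whole second after the job is handed in: Drift in hole C with its collar, and the two bolts in B and D (either way) with their heads, down on the flange: origins within 3 mm of the hole centres, within 4 degrees of square. bolt_1 still in hole A, flange flat on the adapter (not 3 mm up, tilt under 0.03 rad), all at rest (all of step 1 and ((distance between bolt_2 and hole_b below 0.003 m and angle between the z axis of each of bolt_2, bolt_3 and the z axis of flange, either way round below 0.07 rad and distance between bolt_3 and hole_d below 0.003 m) or (distance between bolt_2 and hole_d below 0.003 m and angle between the z axis of each of bolt_2, bolt_3 and the z axis of flange, either way round below 0.07 rad and distance between bolt_3 and hole_b below 0.003 m)) and distance between bolt_1 and flange below 0.012 m and linear speed of each of flange, drift, bolt_2, bolt_3 below 0.02 m/s); the robot touches nothing.
It fails at once if the drift or a bolt is pressed against the flange or the stand with more than 30 N (contact force between any of drift, bolt_2, bolt_3 and flange above 30 N or contact force between any of drift, bolt_2, bolt_3 and stand above 30 N).
It fails at once if the flange is lifted off the stand (z of flange in the frame of stand above 0.068 m).
It fails at once if a bystander is shifted by more than 30 mm (distance of any of dish, dishes, jar, beaker, forceps, hex_key from where it was at the start of the episode above 0.03 m).
It also fails if it takes over 72 s, if anything falls off the work surface, if the arm or the gripper's body presses on something with over 40 N, if the wrist force passes 120 N, or if a joint passes its speed limit or range.

## Working session

There is one attempt and no reset: what is moved stays moved. The work goes in short steps, Python scripts to look and compute and a tool call to move; the robot and the scene stay as the last step left them, time stands still between calls to the robot, and variables do not carry over. Pictures are saved under pics/ and viewed, at most 11 in all, crops included, and the job is handed in when it is done.

Besides the shell and the picture viewer there is one more tool, called in YAML: its name, and indented under it one key for each argument. send_rows: Moves the arm, as the interface text tells. Its arguments: {"type":"object","properties":{"series":{"type":"array","items":{"type":"object","properties":{"ax":{"type":"number"},"ay":{"type":"number"},"az":{"type":"number"},"dx":{"type":"number"},"dy":{"type":"number"},"dz":{"type":"number"},"hand":{"type":"number"}}}}},"required":["series"]}

```bash
mkdir -p pics; python3 - <<'E'
from cell import *
import cv2,numpy as np
s=read_state();print(s)
for n in("top","side"):
    g=get_image(n);print(n,g["mtx"],g["R"],g["t"])
    cv2.imwrite(f"pics/{n}0.png",cv2.resize(g["pixels"][:,:,::-1],(800,600),interpolation=cv2.INTER_CUBIC))
    np.savez(f"{n}0.npz",**g)
E
```

```text
{'clock': 0.0, 'qpos': array([-1.2008091 ,  0.62932541,  0.03845269,  1.51839254, -0.0269947 ,
        0.99630368, -0.0199801 ]), 'qd': array([ 2.57083754e-05,  4.62585627e-04,  1.25304664e-03,  3.63161607e-04,
        3.11115235e-04, -1.21178255e-04,  7.65443099e-04]), 'tau': array([-9.99206786e-04, -5.63391244e+01,  1.22603405e+00, -1.93443096e+01,
        1.10029976e-02,  1.04491721e-02, -6.17382028e-06]), 'eef_pos': array([274.09256622, 588.67948342, 230.39487571]), 'tool_rot': array([-3.13968233e+00,  3.54587679e-05,  2.70581900e+00]), 'force': array([ 0.04817447,  0.17188945, -0.14947399]), 'torque': array([0.02112368, 0.0193398 , 0.01211057]), 'gripper_force': 0.0, 'width': 85.64436578516039}
top [[457.93687935   0.         249.59436584]
 [  0.         457.93687935 188.52871229]
 [  0.           0.           1.        ]] [[ 0.00701095 -0.99995649  0.00615329]
 [-0.98973783 -0.0078173  -0.14268118]
 [ 0.14272307 -0.00508981 -0.98974957]] [  17.47010803  548.64470306 1042.14499662]
side [[417.38289713   0.         259.47824342]
 [  0.         417.38289713 190.89548013]
 [  0.           0.           1.        ]] [[ 9.65923927e-01 -2.58826098e-01 -1.31429122e-04]
 [-1.28486758e-01 -4.79064172e-01 -8.68325211e-01]
 [ 2.24682264e-01  8.38752985e-01 -4.95995272e-01]] [-537.69061636  141.604424    698.68782376]
```

View pics/top0.png

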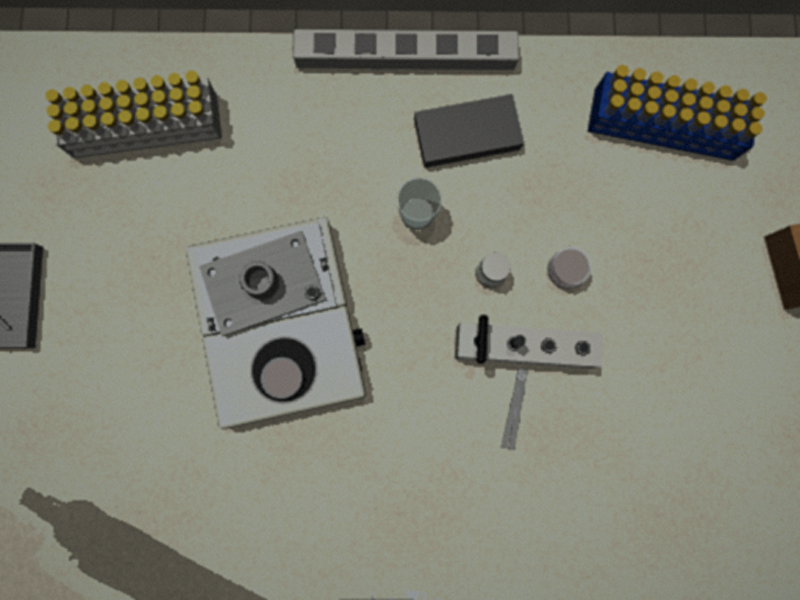

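View pics/side0.png

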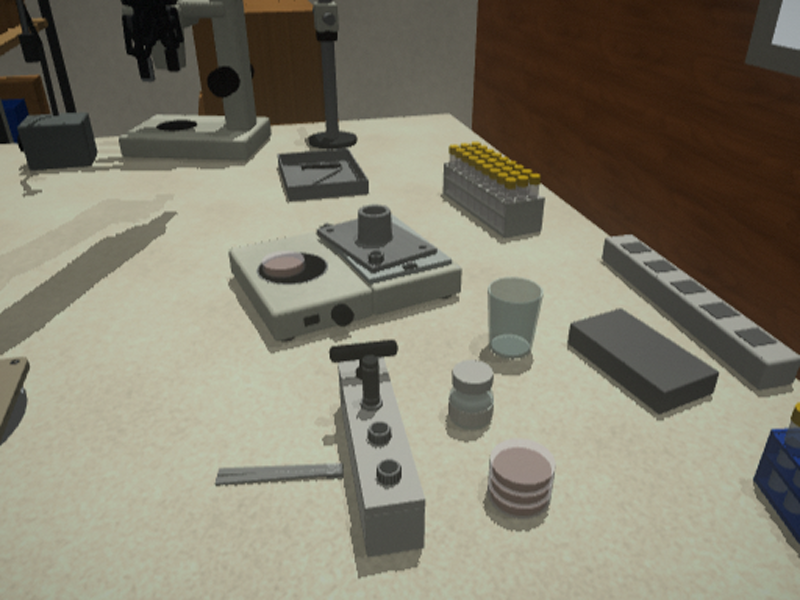

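Top view (800×600 scale): flange with bolt_1/A at (313,293), D (295,243), C (211,271), B (227,323). In the rack: hex key (482,340), drift (516,342), bolts (548,345) and (583,347). The side view confirms that the drift is next to the hex key.

```bash
cat >h.py <<'E'
from cell import *
import cv2,numpy as np
from scipy.spatial.transform import Rotation as Ro
def ray(g,u,v,z):
    d=g["R"].T@np.linalg.inv(g["mtx"])@np.array([u,v,1.]);c=-g["R"].T@g["t"]
    return c+d*(z-c[2])/d[2]
def proj(g,X):
    p=g["mtx"]@(g["R"]@np.asarray(X,float)+g["t"]);return p[:2]/p[2]
def move(target,yaw=None,s=None):
    "cm shift in tool axes and az to bring TCP (down) to target"
    s=s or read_state();R=Ro.from_euler('xyz',s["tool_rot"])
    d=R.inv().apply(np.array(target)-s["eef_pos"])/10
    w=np.zeros(3)
    if yaw is not None: w=(R.inv()*Ro.from_euler('xyz',[np.pi,0,yaw])).as_rotvec()
    return np.round(d,3),np.round(w,3)
def snap(n,name,roi=None,k=1):
    g=get_image(n);p=g["pixels"][:,:,::-1]
    if roi: p=p[roi[1]:roi[3],roi[0]:roi[2]]
    cv2.imwrite(f"pics/{name}.png",cv2.resize(p,None,fx=k,fy=k,interpolation=cv2.INTER_CUBIC));np.savez(f"{name}.npz",**g);return g
E
python3 - <<'E'
from h import *
g=np.load("top0.npz")
k=512/800
for n,u,v,z in[("A head",313,293,78),("D",295,243,66),("C",211,271,66),("B",227,323,66),("key",482,340,90),("drift",516,341,114),("b",548,345,72),("b",583,347,72),("rackL",458,343,60),("rackR",602,350,60),("beaker",419,203,60)]:
    print(n,ray(g,u*k,v*k,z).round(1))
p=g["pixels"][:,:,::-1]
a=cv2.resize(p[145:220,118:218],(800,600),interpolation=cv2.INTER_CUBIC)
b=cv2.resize(p[195:245,285:395],(800,364),interpolation=cv2.INTER_CUBIC)
cv2.imwrite("pics/a.png",cv2.resize(a,(600,450)))
cv2.imwrite("pics/ab.png",np.vstack([cv2.resize(a,(468,351)),cv2.resize(b[:, :],(468,213))]))
E
```

```text
A head [544.4 133.9  78. ]
D [621.1 163.6  66. ]
C [577.8 286.6  66. ]
B [500.7 259.9  66. ]
key [ 476.7 -110.    90. ]
drift [ 473.7 -154.2  114. ]
b [ 471.6 -208.3   72. ]
b [ 469.1 -259.1   72. ]
rackL [474.4 -78.7  60. ]
rackR [ 465.7 -290.2   60. ]
beaker [685.6 -21.2  60. ]
```

View pics/ab.png

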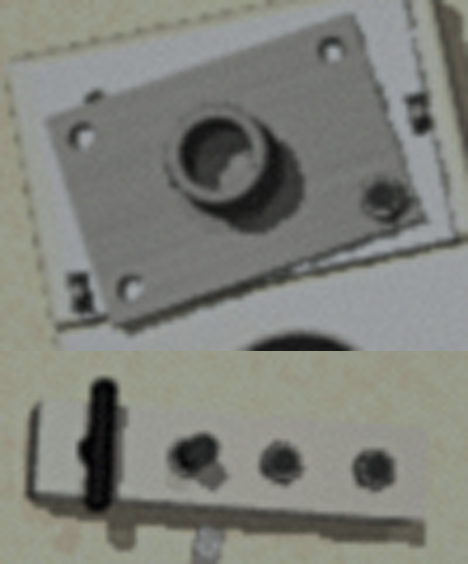

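```bash
python3 -c "
from h import *
print(move([520,200,280],np.pi/2))"
```

```text
(array([-38.701, -24.873,  -4.907]), array([-1.000e-03,  1.000e-03,  1.135e+00]))
```

send_rows:
  series:
    - {"dx": -38.7,"dy": -24.87,"dz": -4.9,"ax": -0.001,"ay": 0.001,"az": 1.135,"hand": 0.4}
    - {"dx": -38.7,"dy": -24.87,"dz": -4.9,"ax": -0.001,"ay": 0.001,"az": 1.135,"hand": 0.4}
    - {"dx": -38.7,"dy": -24.87,"dz": -4.9,"ax": -0.001,"ay": 0.001,"az": 1.135,"hand": 0.4}
    - {"dx": -38.7,"dy": -24.87,"dz": -4.9,"ax": -0.001,"ay": 0.001,"az": 1.135,"hand": 0.4}
    - {"dx": -38.7,"dy": -24.87,"dz": -4.9,"ax": -0.001,"ay": 0.001,"az": 1.135,"hand": 0.4}
    - {"dx": -38.7,"dy": -24.87,"dz": -4.9,"ax": -0.001,"ay": 0.001,"az": 1.135,"hand": 0.4}
    - {"dx": -38.7,"dy": -24.87,"dz": -4.9,"ax": -0.001,"ay": 0.001,"az": 1.135,"hand": 0.4}
    - {"dx": -38.7,"dy": -24.87,"dz": -4.9,"ax": -0.001,"ay": 0.001,"az": 1.135,"hand": 0.4}
    - {"dx": -38.7,"dy": -24.87,"dz": -4.9,"ax": -0.001,"ay": 0.001,"az": 1.135,"hand": 0.4}
    - {"dx": -38.7,"dy": -24.87,"dz": -4.9,"ax": -0.001,"ay": 0.001,"az": 1.135,"hand": 0.4}

```text
clock: 1.1
eef_pos: [523.4, 193.5, 281.1]
tool_rot: [3.138, 0.002, 1.562]
force: [-1.0, -0.4, 0.6]
width: 51.0
gripper_force: 0.0
```

send_rows:
  series:
    - {"hand": 0.4}
    - {"hand": 0.4}
    - {"hand": 0.4}

```text
invalid input at $.series[0]: expected keys ax, ay, az, dx, dy, dz, hand
```

```bash
python3 - <<'E'
from h import *
s=read_state();print(s["clock"],s["eef_pos"],s["tool_rot"],s["width"],s["force"])
g=snap("wrist","w1",k=1.5)
print(-g["R"].T@g["t"],g["R"].round(2),g["mtx"][0])
for n,p in dict(A=(544,134,78),D=(621,163.6,66),C=(577.8,286.6,66),B=(500.7,260,66)).items():print(n,proj(g,p)*1.5)
E
```

```text
1.1 [523.40701752 193.51609438 281.06158789] [3.13824131e+00 2.09446395e-03 1.56183508e+00] 50.965744458361 [-0.99596807 -0.35392493  0.58870815]
[523.26396297 266.19848438 423.33074901] [[ 1.   -0.01  0.  ]
 [-0.01 -0.96  0.28]
 [ 0.   -0.28 -0.96]] [305.85941504   0.         247.856901  ]
A [397.22625663 325.0991746 ]
D [491.59117545 284.62547179]
C [443.69138975 124.05079764]
B [339.71631497 162.65933756]
```

View pics/w1.png

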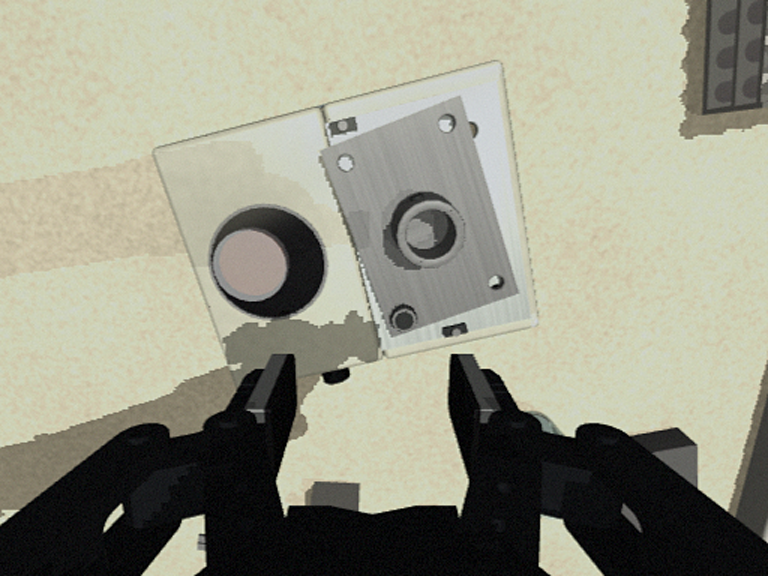

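Wrist view (768×576 scale): B (345,162), C (447,123), D (496,283), A's bolt head (403,318). The adapter's hole C shows as a crescent at (474,129), past the flange edge. Next I'll refine these with a rigid pattern fit.

```bash
cat >>h.py <<'E'
PAT=np.array([[0,130],[80,130],[80,0]],float)
def fit(P,Q):  # Q=R P+t planar
    cp,cq=P.mean(0),Q.mean(0);H=(P-cp).T@(Q-cq);a=np.arctan2(H[0,1]-H[1,0],H[0,0]+H[1,1])
    R=np.array([[np.cos(a),-np.sin(a)],[np.sin(a),np.cos(a)]]);return a,R,cq-R@cp
def crops(g,uv,name,r=11,k=16):
    p=g["pixels"][:,:,::-1];o=[]
    for u,v in uv:
        c=cv2.getRectSubPix(p,(2*r+1,2*r+1),(float(u),float(v)));o.append(cv2.resize(c,(368,368),interpolation=cv2.INTER_CUBIC)[:, :])
    return o
E
python3 - <<'E'
from h import *
g=np.load("w1.npz")
for z in (66,):
    Q=np.array([ray(g,u/1.5,v/1.5,z)[:2] for u,v in[(345,162.5),(447,123),(496,283)]])
    a,R,t=fit(PAT,Q);print(a,t,(Q-PAT@R.T-t).round(1));print((PAT@R.T+t).round(1))
print("A head",ray(g,403/1.5,318/1.5,78))
g0=np.load("top0.npz")
Q=np.array([ray(g0,u*.64,v*.64,66)[:2] for u,v in[(227,323),(211,271),(295,243)]])
a0,R0,t0=fit(PAT,Q);print("top",a0,t0,(Q-PAT@R0.T-t0).round(1),(PAT@R0.T+t0).round(1))
o=[]
for u,v in[(345,162.5),(460,126),(496,283),(403,318)]:
    c=cv2.getRectSubPix(g["pixels"][:,:,::-1].copy(),(29,21),(u/1.5,v/1.5));o.append(cv2.resize(c,(377,273),interpolation=cv2.INTER_CUBIC))
cv2.imwrite("pics/wc.png",np.vstack([np.hstack(o[:2]),np.hstack(o[2:])]))
E
```

```text
0.347435973221811 [549.14733325 137.7907984 ] [[-0.2  0.1]
 [ 0.1  0. ]
 [ 0.1 -0.1]]
[[504.9 260. ]
 [580.1 287.3]
 [624.4 165. ]]
A head [548.57968836 140.01240844  78.        ]
top 0.34056739207007447 [545.20458195 137.1701676 ] [[-1.   0.2]
 [ 0.6  0.1]
 [ 0.5 -0.3]] [[501.8 259.7]
 [577.2 286.4]
 [620.6 163.9]]
```

View pics/wc.png

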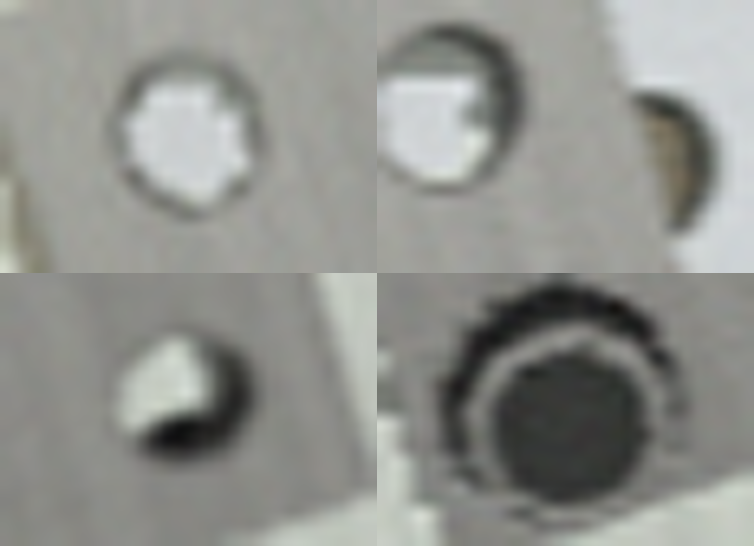

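```bash
python3 - <<'E'
from h import *
g=np.load("w1.npz")
c=ray(g,312.7,86.0,58)[:2];A=np.array([549.1,137.8]);C=np.array([580.1,287.3])
print(c,np.linalg.norm(c-A),np.linalg.norm(c-C),np.cross(C-A,c-A)/152.6**2)
print(move([474,-150,230],np.pi/2), read_state()["clock"])
E
```

```text
[598.24978052 283.37460556] 153.64786594538768 18.56941717707093 -0.12174640932515315
(array([-34.459,  -4.636,   5.128]), array([ 0.003,  0.001, -0.009])) 1.15<stdin>:4: DeprecationWarning: Arrays of 2-dimensional vectors are deprecated. Use arrays of 3-dimensional vectors instead. (deprecated in NumPy 2.0)
```

send_rows:
  series:
    - {"dx": -35.0,"dy": -4.6,"dz": 5.1,"ax": 0,"ay": 0,"az": 0,"hand": 0.4}
    - {"dx": -35.0,"dy": -4.6,"dz": 5.1,"ax": 0,"ay": 0,"az": 0,"hand": 0.4}
    - {"dx": -35.0,"dy": -4.6,"dz": 5.1,"ax": 0,"ay": 0,"az": 0,"hand": 0.4}
    - {"dx": -35.0,"dy": -4.6,"dz": 5.1,"ax": 0,"ay": 0,"az": 0,"hand": 0.4}
    - {"dx": -35.0,"dy": -4.6,"dz": 5.1,"ax": 0,"ay": 0,"az": 0,"hand": 0.4}
    - {"dx": -35.0,"dy": -4.6,"dz": 5.1,"ax": 0,"ay": 0,"az": 0,"hand": 0.4}
    - {"dx": -35.0,"dy": -4.6,"dz": 5.1,"ax": 0,"ay": 0,"az": 0,"hand": 0.4}
    - {"dx": -35.0,"dy": -4.6,"dz": 5.1,"ax": 0,"ay": 0,"az": 0,"hand": 0.4}
    - {"dx": -35.0,"dy": -4.6,"dz": 5.1,"ax": 0,"ay": 0,"az": 0,"hand": 0.4}
    - {"dx": -35.0,"dy": -4.6,"dz": 5.1,"ax": 0,"ay": 0,"az": 0,"hand": 0.4}

```text
clock: 2.15
eef_pos: [474.7, -146.9, 228.5]
tool_rot: [-3.141, -0.003, 1.574]
force: [-0.6, 0.9, -0.4]
width: 51.2
gripper_force: 0.0
```

```bash
python3 - <<'E'
from h import *
s=read_state();print(s["clock"],s["eef_pos"],s["tool_rot"],s["width"],s["force"])
g=snap("wrist","w2",k=1.5)
for p in [(472.5,-159,114),(470.5,-209,72),(468.5,-259,72)]:print(proj(g,p)*1.5)
E
```

```text
2.15 [ 474.68345373 -146.91353505  228.54718961] [-3.14143895 -0.00314428  1.57372701] 51.20511333340965 [-0.56435537  0.92773378 -0.44801435]
[368.21289599 304.82779754]
[365.74717235 353.57135704]
[363.10543079 415.96605768]
```

View pics/w2.png

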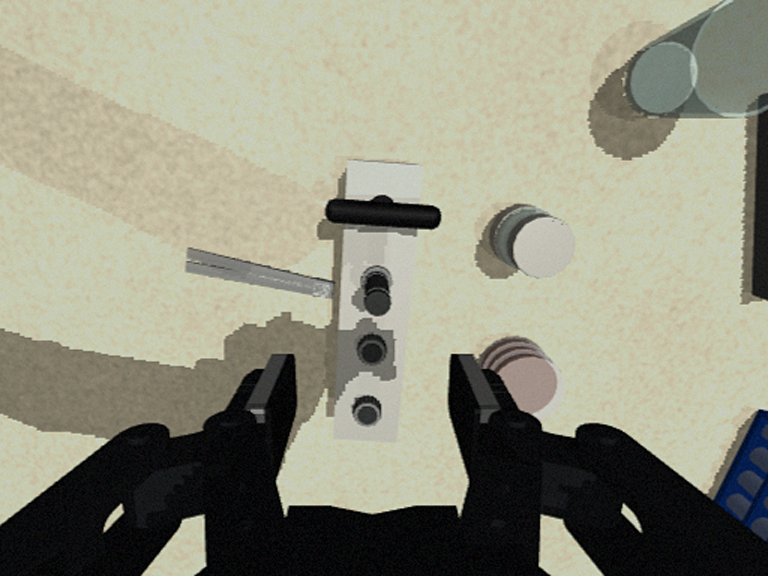

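Wrist view (768×576 scale): drift handle top near (377,298), bolt heads at (372,349) and (367,410), hex key above at (383,213).

```bash
python3 - <<'E'
from h import *
g=np.load("w2.npz")
for u,v,z in[(377.5,299,114),(372,348,72),(367,410,72),(377,274,64)]:print(ray(g,u/1.5,v/1.5,z).round(1))
s=read_state();print(s["clock"],s["eef_pos"])
E
```

```text
[ 478.  -155.4  114. ]
[ 474.9 -204.7   72. ]
[ 471.4 -254.    72. ]
[ 478.2 -152.9   64. ]
2.2 [ 474.85559177 -146.64926853  228.65043533]
```

send_rows:
  series:
    - {"dx": -0.8,"dy": 0.15,"dz": 3,"ax": 0,"ay": 0,"az": 0,"hand": 0.4}
    - {"dx": -0.8,"dy": 0.15,"dz": 8,"ax": 0,"ay": 0,"az": 0,"hand": 0.4}
    - {"dx": -0.8,"dy": 0.15,"dz": 12,"ax": 0,"ay": 0,"az": 0,"hand": 0.4}
    - {"dx": -0.8,"dy": 0.15,"dz": 15.7,"ax": 0,"ay": 0,"az": 0,"hand": 0.4}
    - {"dx": -0.8,"dy": 0.15,"dz": 15.7,"ax": 0,"ay": 0,"az": 0,"hand": 0.4}
    - {"dx": -0.8,"dy": 0.15,"dz": 15.7,"ax": 0,"ay": 0,"az": 0,"hand": 0.4}
    - {"dx": -0.8,"dy": 0.15,"dz": 15.7,"ax": 0,"ay": 0,"az": 0,"hand": 1}
    - {"dx": -0.8,"dy": 0.15,"dz": 15.7,"ax": 0,"ay": 0,"az": 0,"hand": 1}
    - {"dx": -0.8,"dy": 0.15,"dz": 15.7,"ax": 0,"ay": 0,"az": 0,"hand": 1}
    - {"dx": -0.8,"dy": 0.15,"dz": 15.7,"ax": 0,"ay": 0,"az": 0,"hand": 1}

```text
clock: 3.2
eef_pos: [477.1, -157.3, 73.6]
tool_rot: [3.138, -0.001, 1.571]
force: [0.2, 0.2, 8.0]
width: 14.4
gripper_force: 58.2
```

send_rows:
  series:
    - {"dx": 0,"dy": 0,"dz": -5,"ax": 0,"ay": 0,"az": 0,"hand": 1}
    - {"dx": 0,"dy": 0,"dz": -10,"ax": 0,"ay": 0,"az": 0,"hand": 1}
    - {"dx": 0,"dy": 0,"dz": -14,"ax": 0,"ay": 0,"az": 0,"hand": 1}
    - {"dx": 4.5,"dy": 1,"dz": -14,"ax": 0,"ay": 0,"az": 0,"hand": 1}
    - {"dx": 9.2,"dy": 2,"dz": -14,"ax": 0,"ay": 0,"az": 0,"hand": 1}
    - {"dx": 14,"dy": 3,"dz": -14,"ax": 0,"ay": 0,"az": 0,"hand": 1}
    - {"dx": 18.8,"dy": 4,"dz": -14,"ax": 0,"ay": 0,"az": 0,"hand": 1}
    - {"dx": 23.6,"dy": 5,"dz": -14,"ax": 0,"ay": 0,"az": 0,"hand": 1}
    - {"dx": 28.4,"dy": 6,"dz": -14,"ax": 0,"ay": 0,"az": 0,"hand": 1}
    - {"dx": 33,"dy": 7.5,"dz": -14,"ax": 0,"ay": 0,"az": 0,"hand": 1}

```text
clock: 4.2
eef_pos: [550.1, 175.0, 213.1]
tool_rot: [3.141, -0.002, 1.572]
force: [1.5, 0.1, -1.6]
width: 14.2
gripper_force: 60.7
```

send_rows:
  series:
    - {"dx": 4.5,"dy": 1.5,"dz": 0,"ax": 0,"ay": 0,"az": 0,"hand": 1}
    - {"dx": 9,"dy": 2.5,"dz": 0,"ax": 0,"ay": 0,"az": 0,"hand": 1}
    - {"dx": 11.4,"dy": 2.9,"dz": 2,"ax": 0,"ay": 0,"az": 0,"hand": 1}
    - {"dx": 11.4,"dy": 2.9,"dz": 5,"ax": 0,"ay": 0,"az": 0,"hand": 1}
    - {"dx": 11.4,"dy": 2.9,"dz": 5,"ax": 0,"ay": 0,"az": 0,"hand": 1}
    - {"dx": 11.4,"dy": 2.9,"dz": 5,"ax": 0,"ay": 0,"az": 0,"hand": 1}
    - {"dx": 11.4,"dy": 2.9,"dz": 5,"ax": 0,"ay": 0,"az": 0,"hand": 1}

```text
clock: 4.9
eef_pos: [581.0, 285.7, 164.4]
tool_rot: [3.139, -0.002, 1.569]
force: [-0.1, -0.5, -1.6]
width: 14.6
gripper_force: 60.7
```

```bash
python3 - <<'E'
from h import *
s=read_state();print(s["clock"],s["eef_pos"],s["tool_rot"],s["width"],s["force"])
g=snap("wrist","w3",roi=(170,130,370,280),k=4)
p=s["eef_pos"]
for q in [p+[0,0,-60],p+[0,0,-14],(580,287.3,66),(577.2,286.4,66)]:print((proj(g,q)-[170,130])*4)
E
```

```text
4.9 [580.98707573 285.69744202 164.43834812] [ 3.13866989e+00 -2.03288881e-03  1.56903282e+00] 14.573910062055658 [-0.07304725 -0.49080432 -1.64728651]
[311.2954761  323.48811872]
[312.5400257  434.35468051]
[305.76337074 253.22850653]
[292.14609291 257.47481559]
```

View pics/w3.png

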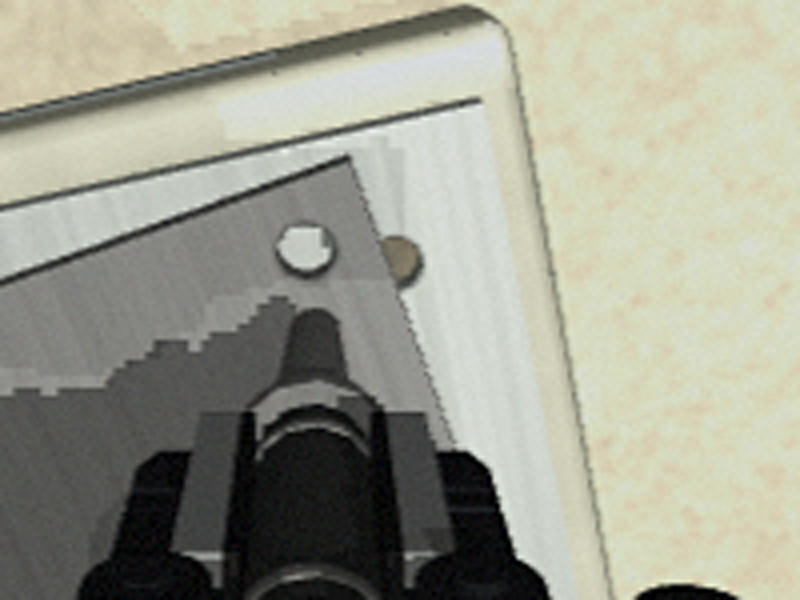

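The hole is at (306,250) in the crop and the drift tip at about (317,326), against a prediction of (311,323). So the tip sits about 1 mm off in x and -0.5 mm in y. I'll correct for that and lower to just above the hole.

send_rows:
  series:
    - {"dx": 0.27,"dy": -0.2,"dz": 2,"ax": 0,"ay": 0,"az": 0,"hand": 1}
    - {"dx": 0.27,"dy": -0.2,"dz": 3.2,"ax": 0,"ay": 0,"az": 0,"hand": 1}
    - {"dx": 0.27,"dy": -0.2,"dz": 3.2,"ax": 0,"ay": 0,"az": 0,"hand": 1}
    - {"dx": 0.27,"dy": -0.2,"dz": 3.2,"ax": 0,"ay": 0,"az": 0,"hand": 1}
    - {"dx": 0.27,"dy": -0.2,"dz": 3.2,"ax": 0,"ay": 0,"az": 0,"hand": 1}

```text
clock: 5.45
eef_pos: [578.5, 289.3, 131.3]
tool_rot: [3.14, -0.002, 1.57]
force: [-0.3, 0.5, -1.3]
width: 14.6
gripper_force: 60.7
```

```bash
python3 - <<'E'
from h import *
s=read_state();print(s["clock"],s["eef_pos"],s["tool_rot"],s["width"],s["force"])
g=snap("wrist","w4",roi=(190,150,340,262),k=5)
p=s["eef_pos"]
for q in [p+[0,0,-59.6],(580,287.9,66)]:print((proj(g,q)-[190,150])*5)
E
```

```text
5.45 [578.48968337 289.25330026 131.33467806] [ 3.13990963e+00 -1.81861582e-03  1.57039397e+00] 14.59049540891219 [-0.33928355  0.54386177 -1.30074542]
[289.25759932 305.23807947]
[299.64688118 300.68556906]
```

View pics/w4.png

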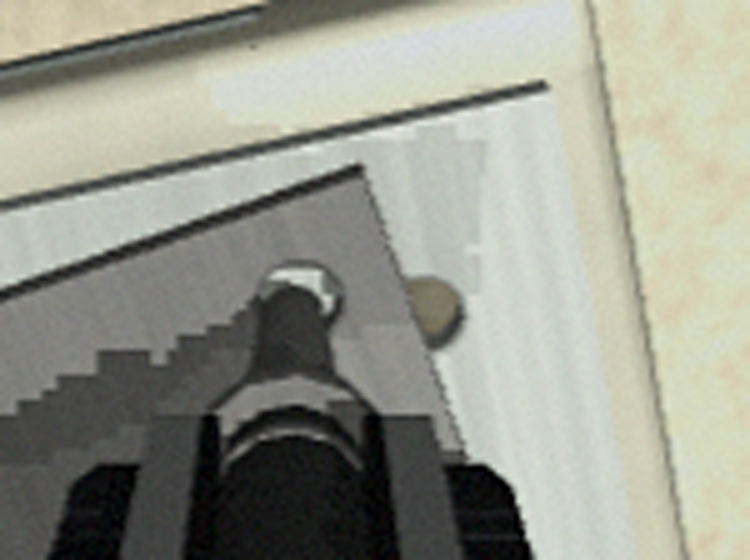

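Hole centre is at (301,301) in the crop. The tip, projected down, lands near (295,301), so I'll shift +0.9 mm in x and descend by feel.

send_rows:
  series:
    - {"dx": 0,"dy": 0.09,"dz": 0.2,"ax": 0,"ay": 0,"az": 0,"hand": 1}
    - {"dx": 0,"dy": 0.09,"dz": 0.4,"ax": 0,"ay": 0,"az": 0,"hand": 1}
    - {"dx": 0,"dy": 0.09,"dz": 0.6,"ax": 0,"ay": 0,"az": 0,"hand": 1}
    - {"dx": 0,"dy": 0.09,"dz": 0.7,"ax": 0,"ay": 0,"az": 0,"hand": 1}
    - {"dx": 0,"dy": 0.09,"dz": 0.8,"ax": 0,"ay": 0,"az": 0,"hand": 1}
    - {"dx": 0,"dy": 0.09,"dz": 0.8,"ax": 0,"ay": 0,"az": 0,"hand": 1}

```text
clock: 6.1
eef_pos: [578.5, 289.3, 122.2]
tool_rot: [-3.142, -0.001, 1.571]
force: [-0.2, -0.4, -1.0]
width: 14.4
gripper_force: 60.7
```

send_rows:
  series:
    - {"dx": 0,"dy": 0,"dz": 0.1,"ax": 0,"ay": 0,"az": 0,"hand": 1}
    - {"dx": 0,"dy": 0,"dz": 0.2,"ax": 0,"ay": 0,"az": 0,"hand": 1}
    - {"dx": 0,"dy": 0,"dz": 0.3,"ax": 0,"ay": 0,"az": 0,"hand": 1}
    - {"dx": 0,"dy": 0,"dz": 0.4,"ax": 0,"ay": 0,"az": 0,"hand": 1}
    - {"dx": 0,"dy": 0,"dz": 0.4,"ax": 0,"ay": 0,"az": 0,"hand": 1}
    - {"dx": 0,"dy": 0,"dz": 0.4,"ax": 0,"ay": 0,"az": 0,"hand": 1}

```text
clock: 6.7
eef_pos: [578.6, 289.4, 118.4]
tool_rot: [3.141, -0.001, 1.571]
force: [0.0, -0.2, -1.5]
width: 14.4
gripper_force: 60.7
```

send_rows:
  series:
    - {"dx": 0,"dy": 0,"dz": 0.05,"ax": 0,"ay": 0,"az": 0,"hand": 1}
    - {"dx": 0,"dy": 0,"dz": 0.1,"ax": 0,"ay": 0,"az": 0,"hand": 1}
    - {"dx": 0,"dy": 0,"dz": 0.1,"ax": 0,"ay": 0,"az": 0,"hand": 1}
    - {"dx": 0,"dy": 0,"dz": 0.1,"ax": 0,"ay": 0,"az": 0,"hand": 1}

```text
clock: 7.1
eef_pos: [578.8, 289.4, 117.7]
tool_rot: [3.141, -0.002, 1.571]
force: [0.4, -0.5, 1.5]
width: 14.5
gripper_force: 61.0
```

```bash
python3 - <<'E'
from h import *
g=np.load("w4.npz")
a=ray(g,274.4,212.4,58);c=ray(g,250.3,210.2,66);print(a,c,a-c)
w=np.load("w1.npz");A=ray(w,403/1.5,318/1.5,78);print(A)
A=np.array([548.2,137.8]);d=(a-c)[:2];print(np.hypot(*d))
s=read_state();print(s["eef_pos"],s["force"])
E
```

```text
[598.41673749 283.24783937  58.        ] [580.26686304 287.8516306   66.        ] [18.14987445 -4.60379123 -8.        ]
[548.57968836 140.01240844  78.        ]
18.724658506681966
[578.76025957 289.38344474 117.68719659] [ 0.35685547 -0.50390432  1.46729946]
```

send_rows:
  series:
    - {"dx": -0.03,"dy": 0.14,"dz": 0.03,"ax": 0,"ay": 0,"az": 0,"hand": 1}
    - {"dx": -0.06,"dy": 0.28,"dz": 0.03,"ax": 0,"ay": 0,"az": 0,"hand": 1}
    - {"dx": -0.1,"dy": 0.42,"dz": 0.03,"ax": 0,"ay": 0,"az": 0,"hand": 1}
    - {"dx": -0.13,"dy": 0.56,"dz": 0.03,"ax": 0,"ay": 0,"az": 0,"hand": 1}
    - {"dx": -0.17,"dy": 0.7,"dz": 0.03,"ax": 0,"ay": 0,"az": 0,"hand": 1}
    - {"dx": -0.2,"dy": 0.84,"dz": 0.03,"ax": 0,"ay": 0,"az": 0,"hand": 1}
    - {"dx": -0.24,"dy": 0.98,"dz": 0.03,"ax": 0,"ay": 0,"az": 0,"hand": 1}
    - {"dx": -0.28,"dy": 1.12,"dz": 0.03,"ax": 0,"ay": 0,"az": 0,"hand": 1}
    - {"dx": -0.31,"dy": 1.26,"dz": 0.03,"ax": 0,"ay": 0,"az": 0,"hand": 1}
    - {"dx": -0.35,"dy": 1.4,"dz": 0.03,"ax": 0,"ay": 0,"az": 0,"hand": 1}

```text
clock: 8.1
eef_pos: [591.4, 286.7, 117.5]
tool_rot: [-3.139, -0.002, 1.571]
force: [-3.6, 0.9, 6.1]
width: 14.7
gripper_force: 61.4
```

send_rows:
  series:
    - {"dx": -0.02,"dy": 0.06,"dz": 0,"ax": 0,"ay": 0,"az": 0,"hand": 1}
    - {"dx": -0.03,"dy": 0.12,"dz": 0,"ax": 0,"ay": 0,"az": 0,"hand": 1}
    - {"dx": -0.05,"dy": 0.18,"dz": 0,"ax": 0,"ay": 0,"az": 0,"hand": 1}
    - {"dx": -0.06,"dy": 0.24,"dz": 0,"ax": 0,"ay": 0,"az": 0,"hand": 1}
    - {"dx": -0.07,"dy": 0.28,"dz": 0,"ax": 0,"ay": 0,"az": 0,"hand": 1}
    - {"dx": -0.08,"dy": 0.32,"dz": 0,"ax": 0,"ay": 0,"az": 0,"hand": 1}
    - {"dx": -0.08,"dy": 0.32,"dz": 0,"ax": 0,"ay": 0,"az": 0,"hand": 1}
    - {"dx": -0.08,"dy": 0.32,"dz": 0,"ax": 0,"ay": 0,"az": 0,"hand": 1}

```text
clock: 8.9
eef_pos: [594.5, 285.7, 117.4]
tool_rot: [-3.139, -0.002, 1.571]
force: [-3.7, 0.0, 4.8]
width: 14.5
gripper_force: 61.3
```

send_rows:
  series:
    - {"dx": -0.01,"dy": 0.05,"dz": 0.0,"ax": 0,"ay": 0,"az": 0,"hand": 1}
    - {"dx": -0.03,"dy": 0.1,"dz": 0.0,"ax": 0,"ay": 0,"az": 0,"hand": 1}
    - {"dx": -0.04,"dy": 0.15,"dz": 0.0,"ax": 0,"ay": 0,"az": 0,"hand": 1}
    - {"dx": -0.04,"dy": 0.15,"dz": 0.0,"ax": 0,"ay": 0,"az": 0,"hand": 1}
    - {"dx": -0.04,"dy": 0.15,"dz": 0.0,"ax": 0,"ay": 0,"az": 0,"hand": 1}

```text
clock: 9.4
eef_pos: [597.0, 284.5, 116.6]
tool_rot: [-3.141, -0.001, 1.571]
force: [-2.0, 0.3, -0.2]
width: 14.7
gripper_force: 60.7
```

send_rows:
  series:
    - {"dx": 0,"dy": 0.0,"dz": 0.05,"ax": 0,"ay": 0,"az": 0,"hand": 1}
    - {"dx": 0,"dy": 0.0,"dz": 0.1,"ax": 0,"ay": 0,"az": 0,"hand": 1}
    - {"dx": 0,"dy": 0.0,"dz": 0.15,"ax": 0,"ay": 0,"az": 0,"hand": 1}
    - {"dx": 0,"dy": 0.0,"dz": 0.15,"ax": 0,"ay": 0,"az": 0,"hand": 1}

```text
clock: 9.8
eef_pos: [597.3, 284.5, 115.4]
tool_rot: [-3.142, -0.001, 1.571]
force: [-1.7, -0.1, -1.3]
width: 14.4
gripper_force: 60.6
```

send_rows:
  series:
    - {"dx": 0,"dy": 0.02,"dz": 0.1,"ax": 0,"ay": 0,"az": 0,"hand": 1}
    - {"dx": 0,"dy": 0.04,"dz": 0.2,"ax": 0,"ay": 0,"az": 0,"hand": 1}
    - {"dx": 0,"dy": 0.05,"dz": 0.35,"ax": 0,"ay": 0,"az": 0,"hand": 1}
    - {"dx": 0,"dy": 0.05,"dz": 0.5,"ax": 0,"ay": 0,"az": 0,"hand": 1}
    - {"dx": 0,"dy": 0.05,"dz": 0.65,"ax": 0,"ay": 0,"az": 0,"hand": 1}
    - {"dx": 0,"dy": 0.05,"dz": 0.8,"ax": 0,"ay": 0,"az": 0,"hand": 1}
    - {"dx": 0,"dy": 0.05,"dz": 0.8,"ax": 0,"ay": 0,"az": 0,"hand": 1}

```text
clock: 10.5
eef_pos: [597.8, 284.6, 107.3]
tool_rot: [3.141, -0.001, 1.571]
force: [-1.7, -0.5, -1.8]
width: 14.3
gripper_force: 60.6
```

send_rows:
  series:
    - {"dx": 0,"dy": 0,"dz": 0.15,"ax": 0,"ay": 0,"az": 0,"hand": 1}
    - {"dx": 0,"dy": 0,"dz": 0.3,"ax": 0,"ay": 0,"az": 0,"hand": 1}
    - {"dx": 0,"dy": 0,"dz": 0.45,"ax": 0,"ay": 0,"az": 0,"hand": 1}
    - {"dx": 0,"dy": 0,"dz": 0.6,"ax": 0,"ay": 0,"az": 0,"hand": 1}
    - {"dx": 0,"dy": 0,"dz": 0.75,"ax": 0,"ay": 0,"az": 0,"hand": 1}
    - {"dx": 0,"dy": 0,"dz": 0.9,"ax": 0,"ay": 0,"az": 0,"hand": 1}
    - {"dx": 0,"dy": 0,"dz": 1.0,"ax": 0,"ay": 0,"az": 0,"hand": 1}
    - {"dx": 0,"dy": 0,"dz": 1.0,"ax": 0,"ay": 0,"az": 0,"hand": 1}

```text
clock: 11.3
eef_pos: [598.1, 284.5, 97.5]
tool_rot: [3.141, -0.001, 1.571]
force: [-1.0, -1.3, -1.7]
width: 14.7
gripper_force: 60.6
```

send_rows:
  series:
    - {"dx": 0,"dy": 0,"dz": 0.1,"ax": 0,"ay": 0,"az": 0,"hand": 1}
    - {"dx": 0,"dy": 0,"dz": 0.2,"ax": 0,"ay": 0,"az": 0,"hand": 1}
    - {"dx": 0,"dy": 0,"dz": 0.3,"ax": 0,"ay": 0,"az": 0,"hand": 1}
    - {"dx": 0,"dy": 0,"dz": 0.4,"ax": 0,"ay": 0,"az": 0,"hand": 1}
    - {"dx": 0,"dy": 0,"dz": 0.5,"ax": 0,"ay": 0,"az": 0,"hand": 1}
    - {"dx": 0,"dy": 0,"dz": 0.6,"ax": 0,"ay": 0,"az": 0,"hand": 1}
    - {"dx": 0,"dy": 0,"dz": 0.6,"ax": 0,"ay": 0,"az": 0,"hand": 1}

```text
clock: 12.0
eef_pos: [598.2, 284.4, 91.5]
tool_rot: [3.141, -0.001, 1.571]
force: [0.1, -3.0, 0.4]
width: 14.7
gripper_force: 60.7
```

send_rows:
  series:
    - {"dx": -0.02,"dy": 0,"dz": 0.1,"ax": 0,"ay": 0,"az": 0,"hand": 1}
    - {"dx": -0.03,"dy": 0,"dz": 0.2,"ax": 0,"ay": 0,"az": 0,"hand": 1}
    - {"dx": -0.04,"dy": 0,"dz": 0.3,"ax": 0,"ay": 0,"az": 0,"hand": 1}
    - {"dx": -0.04,"dy": 0,"dz": 0.4,"ax": 0,"ay": 0,"az": 0,"hand": 1}
    - {"dx": -0.04,"dy": 0,"dz": 0.4,"ax": 0,"ay": 0,"az": 0,"hand": 1}

```text
clock: 12.5
eef_pos: [598.1, 284.2, 87.5]
tool_rot: [3.141, -0.001, 1.571]
force: [1.3, -2.9, 0.6]
width: 14.8
gripper_force: 60.7
```

send_rows:
  series:
    - {"dx": -0.02,"dy": -0.01,"dz": 0.1,"ax": 0,"ay": 0,"az": 0,"hand": 1}
    - {"dx": -0.03,"dy": -0.02,"dz": 0.2,"ax": 0,"ay": 0,"az": 0,"hand": 1}
    - {"dx": -0.04,"dy": -0.02,"dz": 0.3,"ax": 0,"ay": 0,"az": 0,"hand": 1}
    - {"dx": -0.04,"dy": -0.02,"dz": 0.4,"ax": 0,"ay": 0,"az": 0,"hand": 1}
    - {"dx": -0.04,"dy": -0.02,"dz": 0.5,"ax": 0,"ay": 0,"az": 0,"hand": 1}
    - {"dx": -0.04,"dy": -0.02,"dz": 0.5,"ax": 0,"ay": 0,"az": 0,"hand": 1}

```text
clock: 13.1
eef_pos: [597.9, 284.1, 82.5]
tool_rot: [3.141, -0.002, 1.571]
force: [1.6, -1.0, 0.6]
width: 14.3
gripper_force: 60.8
```

send_rows:
  series:
    - {"dx": 0,"dy": -0.01,"dz": 0.06,"ax": 0,"ay": 0,"az": 0,"hand": 1}
    - {"dx": 0,"dy": -0.02,"dz": 0.12,"ax": 0,"ay": 0,"az": 0,"hand": 1}
    - {"dx": 0,"dy": -0.02,"dz": 0.18,"ax": 0,"ay": 0,"az": 0,"hand": 1}
    - {"dx": 0,"dy": -0.02,"dz": 0.24,"ax": 0,"ay": 0,"az": 0,"hand": 1}
    - {"dx": 0,"dy": -0.02,"dz": 0.28,"ax": 0,"ay": 0,"az": 0,"hand": 1}
    - {"dx": 0,"dy": -0.02,"dz": 0.3,"ax": 0,"ay": 0,"az": 0,"hand": 1}
    - {"dx": 0,"dy": -0.02,"dz": 0.3,"ax": 0,"ay": 0,"az": 0,"hand": 1}

```text
clock: 13.8
eef_pos: [597.8, 284.0, 79.7]
tool_rot: [3.141, -0.002, 1.571]
force: [2.9, -2.2, 1.5]
width: 14.5
gripper_force: 60.9
```

send_rows:
  series:
    - {"dx": -0.02,"dy": -0.03,"dz": 0.04,"ax": 0,"ay": 0,"az": 0,"hand": 1}
    - {"dx": -0.02,"dy": -0.03,"dz": 0.08,"ax": 0,"ay": 0,"az": 0,"hand": 1}
    - {"dx": -0.02,"dy": -0.03,"dz": 0.08,"ax": 0,"ay": 0,"az": 0,"hand": 1}
    - {"dx": -0.02,"dy": -0.03,"dz": 0.08,"ax": 0,"ay": 0,"az": 0,"hand": 1}

```text
clock: 14.2
eef_pos: [597.8, 284.0, 79.7]
tool_rot: [3.14, -0.002, 1.571]
force: [3.0, -1.0, 5.9]
width: 14.5
gripper_force: 61.2
```

send_rows:
  series:
    - {"dx": 0,"dy": 0,"dz": -0.05,"ax": 0,"ay": 0,"az": 0,"hand": 0.45}
    - {"dx": 0,"dy": 0,"dz": -0.05,"ax": 0,"ay": 0,"az": 0,"hand": 0.45}
    - {"dx": 0,"dy": 0,"dz": -0.05,"ax": 0,"ay": 0,"az": 0,"hand": 0.45}
    - {"dx": 0,"dy": 0,"dz": -1,"ax": 0,"ay": 0,"az": 0,"hand": 0.45}
    - {"dx": 0,"dy": 0,"dz": -4,"ax": 0,"ay": 0,"az": 0,"hand": 0.45}
    - {"dx": 0,"dy": 0,"dz": -8,"ax": 0,"ay": 0,"az": 0,"hand": 0.45}
    - {"dx": -5,"dy": -3,"dz": -13,"ax": 0,"ay": 0,"az": 0,"hand": 0.45}
    - {"dx": -10,"dy": -5,"dz": -15,"ax": 0,"ay": 0,"az": 0,"hand": 0.45}
    - {"dx": -10,"dy": -5,"dz": -15,"ax": 0,"ay": 0,"az": 0,"hand": 0.45}
    - {"dx": -10,"dy": -5,"dz": -15,"ax": 0,"ay": 0,"az": 0,"hand": 0.45}

```text
clock: 15.2
eef_pos: [547.1, 178.5, 232.1]
tool_rot: [3.138, -0.001, 1.564]
force: [0.3, 0.1, 0.7]
width: 47.3
gripper_force: 0.0
```

```bash
python3 - <<'E'
from h import *
s=read_state();print(s["clock"],s["eef_pos"],s["tool_rot"],s["width"],s["force"])
g=snap("wrist","w5",roi=(170,60,370,210),k=4)
# predicted from drift at TCP (597.8,284)
for q in [(599,283.5,120),(520,265,66),(630,160,66)]:print((proj(g,q)-[170,60])*4)
E
```

```text
15.2 [547.06286394 178.4856695  232.11217029] [ 3.13842269e+00 -9.14013854e-04  1.56417608e+00] 47.29247524403464 [0.29218734 0.1495735  0.73919555]
[576.38689474  -5.45618142]
[193.3954939  112.63053016]
[625.1978798  531.35456652]
```

View pics/w5.png

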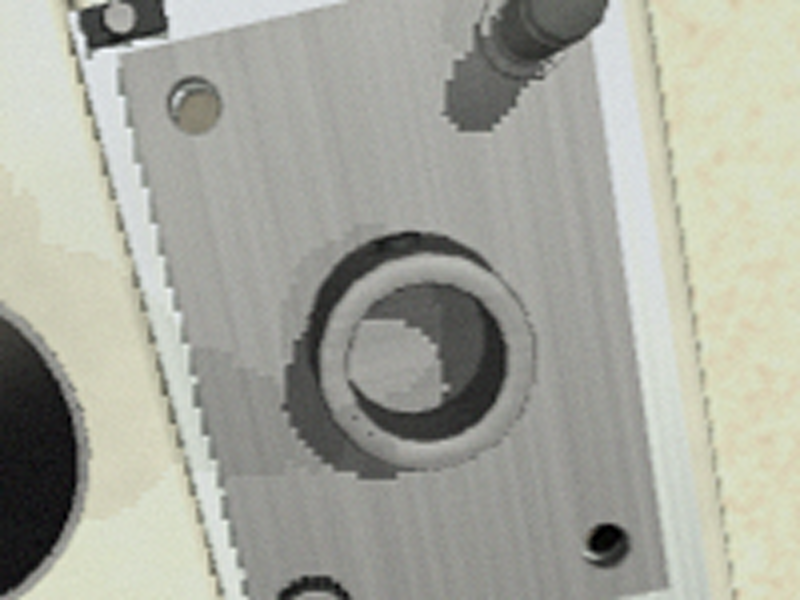

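The drift is standing in C, collar down at (540,30). B at (194,105) is open through to the bench, and D is at (606,543). Bolts next.

send_rows:
  series:
    - {"dx": -4.5,"dy": -0.8,"dz": 0,"ax": 0,"ay": 0,"az": 0.14,"hand": 0.5}
    - {"dx": -9,"dy": -1.6,"dz": 0,"ax": 0,"ay": 0,"az": 0.29,"hand": 0.5}
    - {"dx": -13.5,"dy": -2.5,"dz": 0,"ax": 0,"ay": 0,"az": 0.44,"hand": 0.5}
    - {"dx": -18,"dy": -3.4,"dz": 0,"ax": 0,"ay": 0,"az": 0.59,"hand": 0.5}
    - {"dx": -22.5,"dy": -4.2,"dz": 0,"ax": 0,"ay": 0,"az": 0.74,"hand": 0.5}
    - {"dx": -27,"dy": -5,"dz": 0,"ax": 0,"ay": 0,"az": 0.88,"hand": 0.5}
    - {"dx": -31.5,"dy": -5.9,"dz": 0,"ax": 0,"ay": 0,"az": 1.03,"hand": 0.5}
    - {"dx": -35,"dy": -6.6,"dz": 0,"ax": 0,"ay": 0,"az": 1.18,"hand": 0.5}
    - {"dx": -37.5,"dy": -7,"dz": 0,"ax": 0,"ay": 0,"az": 1.33,"hand": 0.5}
    - {"dx": -39,"dy": -7.3,"dz": 0,"ax": 0,"ay": 0,"az": 1.47,"hand": 0.5}

```text
clock: 16.25
eef_pos: [474.4, -208.1, 228.0]
tool_rot: [-3.141, -0.0, 0.094]
force: [-0.2, 0.0, 0.4]
width: 42.5
gripper_force: 0.0
```

send_rows:
  series:
    - {"dx": 0,"dy": 0,"dz": 2,"ax": 0,"ay": 0,"az": 0.1,"hand": 0.5}
    - {"dx": 0,"dy": 0,"dz": 5,"ax": 0,"ay": 0,"az": 0.1,"hand": 0.5}
    - {"dx": 0,"dy": 0,"dz": 8,"ax": 0,"ay": 0,"az": 0.1,"hand": 0.5}
    - {"dx": 0,"dy": 0,"dz": 11,"ax": 0,"ay": 0,"az": 0.1,"hand": 0.5}
    - {"dx": 0,"dy": 0,"dz": 11,"ax": 0,"ay": 0,"az": 0.1,"hand": 0.5}
    - {"dx": 0,"dy": 0,"dz": 11,"ax": 0,"ay": 0,"az": 0.1,"hand": 0.5}

```text
clock: 16.85
eef_pos: [474.6, -206.0, 118.0]
tool_rot: [-3.14, 0.001, 0.002]
force: [0.1, 0.2, 0.4]
width: 42.5
gripper_force: 0.0
```

```bash
python3 - <<'E'
from h import *
g=np.load("w5.npz")
B=ray(g,170+194/4,60+105/4,66);D=ray(g,170+606/4,60+543/4,66);print(B,D,np.hypot(*(B-D)[:2]),np.degrees(np.arctan2(*(B-D)[1::-1])))
s=read_state();print(s["clock"],s["eef_pos"],s["tool_rot"],s["width"],s["force"])
# pattern angle -> C
P=PAT[[0,2]];a,R,t=fit(P,np.array([B[:2],D[:2]]));print(a,R@[80,130]+t,t)
print(move([474.5,-206.5,63.5],0.))
E
```

```text
[520.20251419 266.71982657  66.        ] [625.1401426  156.83895165  66.        ] 151.939831938926 133.6817840061131
16.85 [ 474.58703661 -205.99081505  118.02863672] [-3.13994076e+00  6.08145262e-04  1.66742656e-03] 42.50969440197193 [0.05537185 0.21370262 0.35285993]
0.21073597152312584 [598.18974056 283.70859486] [547.15291622 139.85018336]
(array([-5.000e-03,  6.000e-02,  5.453e+00]), array([-0.002,  0.001,  0.002]))
```

send_rows:
  series:
    - {"dx": 0,"dy": 0.0,"dz": 2.5,"ax": 0,"ay": 0,"az": 0,"hand": 0.5}
    - {"dx": 0,"dy": 0,"dz": 4.5,"ax": 0,"ay": 0,"az": 0,"hand": 0.5}
    - {"dx": 0,"dy": 0,"dz": 5.4,"ax": 0,"ay": 0,"az": 0,"hand": 0.5}
    - {"dx": 0,"dy": 0,"dz": 5.4,"ax": 0,"ay": 0,"az": 0,"hand": 0.5}
    - {"dx": 0,"dy": 0,"dz": 5.4,"ax": 0,"ay": 0,"az": 0,"hand": 1}
    - {"dx": 0,"dy": 0,"dz": 5.4,"ax": 0,"ay": 0,"az": 0,"hand": 1}
    - {"dx": 0,"dy": 0,"dz": 5.4,"ax": 0,"ay": 0,"az": 0,"hand": 1}
    - {"dx": 0,"dy": 0,"dz": 5.4,"ax": 0,"ay": 0,"az": 0,"hand": 1}
    - {"dx": 0,"dy": 0,"dz": 5.4,"ax": 0,"ay": 0,"az": 0,"hand": 1}

```text
clock: 17.75
eef_pos: [475.0, -207.0, 65.6]
tool_rot: [-3.141, -0.003, 0.001]
force: [-1.0, -0.0, 6.2]
width: 16.0
gripper_force: 58.5
```

send_rows:
  series:
    - {"dx": 0,"dy": 0,"dz": 0,"ax": 0,"ay": 0,"az": 0,"hand": 0.5}
    - {"dx": 0,"dy": 0,"dz": 0,"ax": 0,"ay": 0,"az": 0,"hand": 0.5}
    - {"dx": 0,"dy": 0,"dz": 0,"ax": 0,"ay": 0,"az": 0,"hand": 0.5}
    - {"dx": 0,"dy": 0,"dz": -2,"ax": 0,"ay": 0,"az": 0,"hand": 0.5}
    - {"dx": 0,"dy": 0,"dz": -3,"ax": 0,"ay": 0,"az": -0.14,"hand": 0.5}
    - {"dx": 0,"dy": 0,"dz": -3,"ax": 0,"ay": 0,"az": -0.28,"hand": 0.5}
    - {"dx": 0,"dy": 0,"dz": -3,"ax": 0,"ay": 0,"az": -0.42,"hand": 0.5}
    - {"dx": 0,"dy": 0,"dz": -3,"ax": 0,"ay": 0,"az": -0.56,"hand": 0.5}
    - {"dx": 0,"dy": 0,"dz": -3,"ax": 0,"ay": 0,"az": -0.7,"hand": 0.5}
    - {"dx": 0,"dy": 0,"dz": -3,"ax": 0,"ay": 0,"az": -0.84,"hand": 0.5}

```text
clock: 18.75
eef_pos: [474.0, -206.3, 94.1]
tool_rot: [-3.141, -0.001, 0.847]
force: [-0.8, -0.3, -0.6]
width: 42.3
gripper_force: 0.0
```

send_rows:
  series:
    - {"dx": 0,"dy": 0,"dz": 0,"ax": 0,"ay": 0,"az": -0.14,"hand": 0.5}
    - {"dx": 0,"dy": 0,"dz": 0,"ax": 0,"ay": 0,"az": -0.28,"hand": 0.5}
    - {"dx": 0,"dy": 0,"dz": 0,"ax": 0,"ay": 0,"az": -0.42,"hand": 0.5}
    - {"dx": 0,"dy": 0,"dz": 0,"ax": 0,"ay": 0,"az": -0.56,"hand": 0.5}
    - {"dx": 0,"dy": 0,"dz": 0,"ax": 0,"ay": 0,"az": -0.73,"hand": 0.5}
    - {"dx": 0,"dy": 0,"dz": 0,"ax": 0,"ay": 0,"az": -0.73,"hand": 0.5}
    - {"dx": 0,"dy": 0,"dz": 0,"ax": 0,"ay": 0,"az": -0.73,"hand": 0.5}

```text
clock: 19.45
eef_pos: [474.0, -206.4, 94.1]
tool_rot: [3.141, -0.002, 1.568]
force: [-0.8, -0.2, 1.0]
width: 43.0
gripper_force: 0.0
```

send_rows:
  series:
    - {"dx": -0.05,"dy": 0,"dz": 1.5,"ax": 0,"ay": 0,"az": 0,"hand": 0.5}
    - {"dx": -0.05,"dy": 0,"dz": 3.0,"ax": 0,"ay": 0,"az": 0,"hand": 0.5}
    - {"dx": -0.05,"dy": 0,"dz": 3.0,"ax": 0,"ay": 0,"az": 0,"hand": 0.5}
    - {"dx": -0.05,"dy": 0,"dz": 3.0,"ax": 0,"ay": 0,"az": 0,"hand": 0.5}
    - {"dx": -0.05,"dy": 0,"dz": 3.0,"ax": 0,"ay": 0,"az": 0,"hand": 1}
    - {"dx": -0.05,"dy": 0,"dz": 3.0,"ax": 0,"ay": 0,"az": 0,"hand": 1}
    - {"dx": -0.05,"dy": 0,"dz": 3.0,"ax": 0,"ay": 0,"az": 0,"hand": 1}
    - {"dx": -0.05,"dy": 0,"dz": 3.0,"ax": 0,"ay": 0,"az": 0,"hand": 1}
    - {"dx": -0.05,"dy": 0,"dz": 3.0,"ax": 0,"ay": 0,"az": 0,"hand": 1}

```text
clock: 20.35
eef_pos: [474.6, -207.0, 65.1]
tool_rot: [3.14, -0.001, 1.57]
force: [-0.5, -0.5, 6.1]
width: 16.4
gripper_force: 58.5
```

send_rows:
  series:
    - {"dx": 0,"dy": 0,"dz": -4,"ax": 0,"ay": 0,"az": 0,"hand": 1}
    - {"dx": 0,"dy": 0,"dz": -8,"ax": 0,"ay": 0,"az": 0,"hand": 1}
    - {"dx": 3,"dy": 1,"dz": -10,"ax": 0,"ay": 0,"az": 0,"hand": 1}
    - {"dx": 7.5,"dy": 3,"dz": -10,"ax": 0,"ay": 0,"az": 0,"hand": 1}
    - {"dx": 12,"dy": 5,"dz": -10,"ax": 0,"ay": 0,"az": 0,"hand": 1}
    - {"dx": 16.5,"dy": 7,"dz": -10,"ax": 0,"ay": 0,"az": 0,"hand": 1}
    - {"dx": 21,"dy": 9,"dz": -10,"ax": 0,"ay": 0,"az": 0,"hand": 1}
    - {"dx": 25.5,"dy": 11,"dz": -10,"ax": 0,"ay": 0,"az": 0,"hand": 1}
    - {"dx": 30,"dy": 13,"dz": -10,"ax": 0,"ay": 0,"az": 0,"hand": 1}
    - {"dx": 34.5,"dy": 14.5,"dz": -10,"ax": 0,"ay": 0,"az": 0,"hand": 1}

```text
clock: 21.35
eef_pos: [620.0, 140.2, 164.8]
tool_rot: [3.14, -0.001, 1.571]
force: [0.0, -0.4, -0.2]
width: 16.0
gripper_force: 60.0
```

send_rows:
  series:
    - {"dx": 1.9,"dy": 0.5,"dz": 0,"ax": 0,"ay": 0,"az": 0,"hand": 1}
    - {"dx": 1.9,"dy": 0.5,"dz": 2,"ax": 0,"ay": 0,"az": 0,"hand": 1}
    - {"dx": 1.9,"dy": 0.5,"dz": 4,"ax": 0,"ay": 0,"az": 0,"hand": 1}
    - {"dx": 1.9,"dy": 0.5,"dz": 5.5,"ax": 0,"ay": 0,"az": 0,"hand": 1}
    - {"dx": 1.9,"dy": 0.5,"dz": 5.5,"ax": 0,"ay": 0,"az": 0,"hand": 1}
    - {"dx": 1.9,"dy": 0.5,"dz": 5.5,"ax": 0,"ay": 0,"az": 0,"hand": 1}
    - {"dx": 1.9,"dy": 0.5,"dz": 5.5,"ax": 0,"ay": 0,"az": 0,"hand": 1}

```text
clock: 22.05
eef_pos: [625.0, 156.9, 110.8]
tool_rot: [3.139, -0.002, 1.57]
force: [0.1, -0.5, -0.5]
width: 16.5
gripper_force: 60.0
```

```bash
python3 - <<'E'
from h import *
s=read_state();print(s["clock"],s["eef_pos"],s["tool_rot"],s["width"],s["force"])
p=s["eef_pos"]
g=snap("wrist","w6",roi=(180,160,330,272),k=5)
for q in [p+[0,0,-33],(624.7,157.1,66),(625.1,156.8,66)]:print((proj(g,q)-[180,160])*5)
E
```

```text
22.05 [625.00278968 156.90197206 110.75659545] [ 3.13945455e+00 -1.71920868e-03  1.57015104e+00] 16.466453586009912 [ 0.10743458 -0.50038121 -0.52324157]
[340.24571053 327.94283571]
[337.60001958 292.16341248]
[340.66087332 294.30595098]
```

View pics/w6.png

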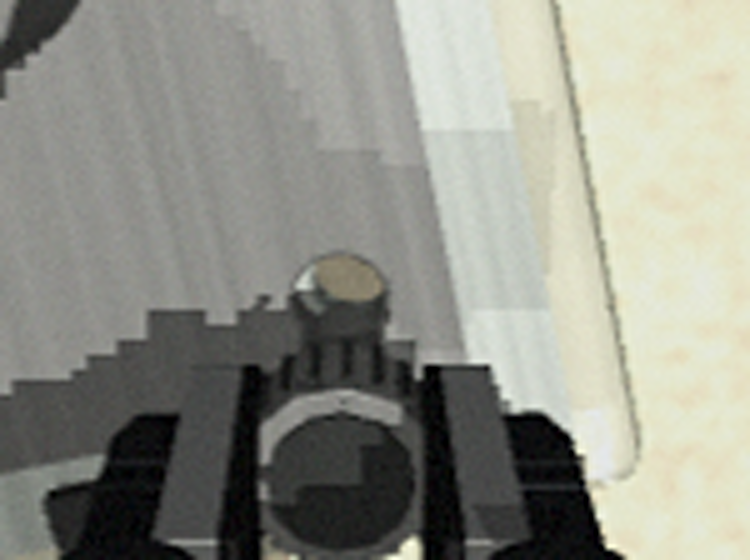

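Hole D is centred at (338,296) in the crop, with the bolt tip lined up above it. The adapter hole underneath is offset about 1.5 mm in +x. I'll shift +0.5 mm and go down.

send_rows:
  series:
    - {"dx": 0,"dy": 0.05,"dz": 0.4,"ax": 0,"ay": 0,"az": 0,"hand": 1}
    - {"dx": 0,"dy": 0.05,"dz": 0.8,"ax": 0,"ay": 0,"az": 0,"hand": 1}
    - {"dx": 0,"dy": 0.05,"dz": 1.1,"ax": 0,"ay": 0,"az": 0,"hand": 1}
    - {"dx": 0,"dy": 0.05,"dz": 1.25,"ax": 0,"ay": 0,"az": 0,"hand": 1}
    - {"dx": 0,"dy": 0.05,"dz": 1.35,"ax": 0,"ay": 0,"az": 0,"hand": 1}
    - {"dx": 0,"dy": 0.05,"dz": 1.35,"ax": 0,"ay": 0,"az": 0,"hand": 1}
    - {"dx": 0,"dy": 0.05,"dz": 1.35,"ax": 0,"ay": 0,"az": 0,"hand": 1}

```text
clock: 22.8
eef_pos: [624.7, 157.2, 96.2]
tool_rot: [3.141, -0.001, 1.571]
force: [-0.1, 0.1, -0.9]
width: 16.0
gripper_force: 60.0
```

send_rows:
  series:
    - {"dx": 0,"dy": 0.05,"dz": 0.1,"ax": 0,"ay": 0,"az": 0,"hand": 1}
    - {"dx": 0,"dy": 0.05,"dz": 0.2,"ax": 0,"ay": 0,"az": 0,"hand": 1}
    - {"dx": 0,"dy": 0.05,"dz": 0.3,"ax": 0,"ay": 0,"az": 0,"hand": 1}
    - {"dx": 0,"dy": 0.05,"dz": 0.4,"ax": 0,"ay": 0,"az": 0,"hand": 1}
    - {"dx": 0,"dy": 0.05,"dz": 0.5,"ax": 0,"ay": 0,"az": 0,"hand": 1}
    - {"dx": 0,"dy": 0.05,"dz": 0.6,"ax": 0,"ay": 0,"az": 0,"hand": 1}
    - {"dx": 0,"dy": 0.05,"dz": 0.6,"ax": 0,"ay": 0,"az": 0,"hand": 1}

```text
clock: 23.5
eef_pos: [625.0, 157.1, 90.0]
tool_rot: [-3.142, -0.001, 1.571]
force: [-0.7, 0.1, 0.2]
width: 16.5
gripper_force: 59.9
```

send_rows:
  series:
    - {"dx": 0,"dy": 0.0,"dz": 0.08,"ax": 0,"ay": 0,"az": 0,"hand": 1}
    - {"dx": 0,"dy": 0.0,"dz": 0.16,"ax": 0,"ay": 0,"az": 0,"hand": 1}
    - {"dx": 0,"dy": 0.0,"dz": 0.24,"ax": 0,"ay": 0,"az": 0,"hand": 1}
    - {"dx": 0,"dy": 0.0,"dz": 0.32,"ax": 0,"ay": 0,"az": 0,"hand": 1}
    - {"dx": 0,"dy": 0.0,"dz": 0.4,"ax": 0,"ay": 0,"az": 0,"hand": 1}
    - {"dx": 0,"dy": 0.0,"dz": 0.4,"ax": 0,"ay": 0,"az": 0,"hand": 1}

```text
clock: 24.1
eef_pos: [625.3, 157.1, 86.1]
tool_rot: [3.141, -0.001, 1.571]
force: [0.3, -1.2, 0.1]
width: 16.2
gripper_force: 60.0
```

send_rows:
  series:
    - {"dx": 0,"dy": 0.0,"dz": 0.1,"ax": 0,"ay": 0,"az": 0,"hand": 1}
    - {"dx": 0,"dy": 0.0,"dz": 0.2,"ax": 0,"ay": 0,"az": 0,"hand": 1}
    - {"dx": 0,"dy": 0.0,"dz": 0.3,"ax": 0,"ay": 0,"az": 0,"hand": 1}
    - {"dx": 0,"dy": 0.0,"dz": 0.4,"ax": 0,"ay": 0,"az": 0,"hand": 1}
    - {"dx": 0,"dy": 0.0,"dz": 0.5,"ax": 0,"ay": 0,"az": 0,"hand": 1}
    - {"dx": 0,"dy": 0.0,"dz": 0.6,"ax": 0,"ay": 0,"az": 0,"hand": 1}
    - {"dx": 0,"dy": 0.0,"dz": 0.6,"ax": 0,"ay": 0,"az": 0,"hand": 1}

```text
clock: 24.8
eef_pos: [625.7, 157.0, 80.2]
tool_rot: [3.14, -0.001, 1.571]
force: [2.8, -1.6, -0.3]
width: 16.5
gripper_force: 60.0
```

send_rows:
  series:
    - {"dx": -0.02,"dy": 0.03,"dz": 0.1,"ax": 0,"ay": 0,"az": 0,"hand": 1}
    - {"dx": -0.02,"dy": 0.03,"dz": 0.2,"ax": 0,"ay": 0,"az": 0,"hand": 1}
    - {"dx": -0.02,"dy": 0.03,"dz": 0.3,"ax": 0,"ay": 0,"az": 0,"hand": 1}
    - {"dx": -0.02,"dy": 0.03,"dz": 0.4,"ax": 0,"ay": 0,"az": 0,"hand": 1}
    - {"dx": -0.02,"dy": 0.03,"dz": 0.5,"ax": 0,"ay": 0,"az": 0,"hand": 1}
    - {"dx": -0.02,"dy": 0.03,"dz": 0.6,"ax": 0,"ay": 0,"az": 0,"hand": 1}
    - {"dx": -0.02,"dy": 0.03,"dz": 0.7,"ax": 0,"ay": 0,"az": 0,"hand": 1}
    - {"dx": -0.02,"dy": 0.03,"dz": 0.8,"ax": 0,"ay": 0,"az": 0,"hand": 1}
    - {"dx": -0.02,"dy": 0.03,"dz": 0.8,"ax": 0,"ay": 0,"az": 0,"hand": 1}

```text
clock: 25.7
eef_pos: [625.7, 156.9, 72.1]
tool_rot: [3.141, -0.001, 1.571]
force: [3.6, -1.8, -0.2]
width: 16.2
gripper_force: 60.0
```

send_rows:
  series:
    - {"dx": -0.02,"dy": 0.03,"dz": 0.06,"ax": 0,"ay": 0,"az": 0,"hand": 1}
    - {"dx": -0.02,"dy": 0.03,"dz": 0.12,"ax": 0,"ay": 0,"az": 0,"hand": 1}
    - {"dx": -0.02,"dy": 0.03,"dz": 0.15,"ax": 0,"ay": 0,"az": 0,"hand": 1}
    - {"dx": -0.02,"dy": 0.03,"dz": 0.15,"ax": 0,"ay": 0,"az": 0,"hand": 1}

```text
clock: 26.1
eef_pos: [625.8, 156.7, 71.2]
tool_rot: [3.141, -0.001, 1.571]
force: [2.4, -1.6, 5.0]
width: 16.5
gripper_force: 60.5
```

send_rows:
  series:
    - {"dx": 0,"dy": 0,"dz": -0.05,"ax": 0,"ay": 0,"az": 0,"hand": 0.5}
    - {"dx": 0,"dy": 0,"dz": -0.05,"ax": 0,"ay": 0,"az": 0,"hand": 0.5}
    - {"dx": 0,"dy": 0,"dz": -0.05,"ax": 0,"ay": 0,"az": 0,"hand": 0.5}
    - {"dx": 0,"dy": 0,"dz": -1,"ax": 0,"ay": 0,"az": 0,"hand": 0.5}
    - {"dx": 0,"dy": 0,"dz": -5,"ax": 0,"ay": 0,"az": 0,"hand": 0.5}
    - {"dx": 0,"dy": 0,"dz": -9.5,"ax": 0,"ay": 0,"az": 0,"hand": 0.5}
    - {"dx": -4.5,"dy": -2,"dz": -9.5,"ax": 0,"ay": 0,"az": 0,"hand": 0.5}
    - {"dx": -9,"dy": -3.5,"dz": -9.5,"ax": 0,"ay": 0,"az": 0,"hand": 0.5}
    - {"dx": -13.5,"dy": -5,"dz": -9.5,"ax": 0,"ay": 0,"az": 0,"hand": 0.5}
    - {"dx": -18,"dy": -6.5,"dz": -9.5,"ax": 0,"ay": 0,"az": 0,"hand": 0.5}

```text
clock: 27.1
eef_pos: [559.9, -24.5, 166.2]
tool_rot: [3.141, -0.002, 1.571]
force: [0.8, -0.4, 0.9]
width: 42.9
gripper_force: 0.0
```

send_rows:
  series:
    - {"dx": -4.5,"dy": -2,"dz": 0,"ax": 0,"ay": 0,"az": 0,"hand": 0.5}
    - {"dx": -9,"dy": -3.7,"dz": 0,"ax": 0,"ay": 0,"az": 0,"hand": 0.5}
    - {"dx": -13.5,"dy": -5.3,"dz": 0,"ax": 0,"ay": 0,"az": 0,"hand": 0.5}
    - {"dx": -18,"dy": -7,"dz": 0,"ax": 0,"ay": 0,"az": 0,"hand": 0.5}
    - {"dx": -22,"dy": -8.5,"dz": 0,"ax": 0,"ay": 0,"az": 0,"hand": 0.5}
    - {"dx": -23.3,"dy": -8.8,"dz": 2,"ax": 0,"ay": 0,"az": 0,"hand": 0.5}
    - {"dx": -23.3,"dy": -8.8,"dz": 5,"ax": 0,"ay": 0,"az": 0,"hand": 0.5}
    - {"dx": -23.3,"dy": -8.8,"dz": 5,"ax": 0,"ay": 0,"az": 0,"hand": 0.5}
    - {"dx": -23.3,"dy": -8.8,"dz": 5,"ax": 0,"ay": 0,"az": 0,"hand": 0.5}

```text
clock: 28.0
eef_pos: [472.7, -255.7, 115.4]
tool_rot: [-3.141, -0.002, 1.571]
force: [-0.1, -0.0, -0.0]
width: 42.8
gripper_force: 0.0
```

```bash
python3 - <<'E'
from h import *
s=read_state();print(s["clock"],s["eef_pos"],s["tool_rot"],s["width"],s["force"])
print(move([472.1,-256.6,65],np.pi/2))
E
```

```text
28.0 [ 472.67504716 -255.71172321  115.41186959] [-3.14108221e+00 -2.18003672e-03  1.57116222e+00] 42.81309782846422 [-0.07423014 -0.00851969 -0.04489901]
(array([-0.1  , -0.055,  5.041]), array([-0.001, -0.002,  0.   ]))
```

send_rows:
  series:
    - {"dx": -0.1,"dy": -0.05,"dz": 2.5,"ax": 0,"ay": 0,"az": 0,"hand": 0.5}
    - {"dx": -0.1,"dy": -0.05,"dz": 4.5,"ax": 0,"ay": 0,"az": 0,"hand": 0.5}
    - {"dx": -0.1,"dy": -0.05,"dz": 5.05,"ax": 0,"ay": 0,"az": 0,"hand": 0.5}
    - {"dx": -0.1,"dy": -0.05,"dz": 5.05,"ax": 0,"ay": 0,"az": 0,"hand": 0.5}
    - {"dx": -0.1,"dy": -0.05,"dz": 5.05,"ax": 0,"ay": 0,"az": 0,"hand": 1}
    - {"dx": -0.1,"dy": -0.05,"dz": 5.05,"ax": 0,"ay": 0,"az": 0,"hand": 1}
    - {"dx": -0.1,"dy": -0.05,"dz": 5.05,"ax": 0,"ay": 0,"az": 0,"hand": 1}
    - {"dx": -0.1,"dy": -0.05,"dz": 5.05,"ax": 0,"ay": 0,"az": 0,"hand": 1}
    - {"dx": -0.1,"dy": -0.05,"dz": 5.05,"ax": 0,"ay": 0,"az": 0,"hand": 1}

```text
clock: 28.9
eef_pos: [472.9, -257.5, 66.1]
tool_rot: [3.139, -0.001, 1.571]
force: [-1.1, 1.7, 5.8]
width: 16.1
gripper_force: 58.5
```

send_rows:
  series:
    - {"dx": 0,"dy": 0,"dz": -4,"ax": 0,"ay": 0,"az": 0,"hand": 1}
    - {"dx": 0,"dy": 0,"dz": -8,"ax": 0,"ay": 0,"az": 0,"hand": 1}
    - {"dx": 3,"dy": 0,"dz": -10,"ax": 0,"ay": 0,"az": 0,"hand": 1}
    - {"dx": 8,"dy": 0.5,"dz": -10,"ax": 0,"ay": 0,"az": 0,"hand": 1}
    - {"dx": 13,"dy": 1,"dz": -10,"ax": 0,"ay": 0,"az": 0,"hand": 1}
    - {"dx": 18,"dy": 1.5,"dz": -10,"ax": 0,"ay": 0,"az": 0,"hand": 1}
    - {"dx": 22.8,"dy": 2,"dz": -10,"ax": 0,"ay": 0,"az": 0,"hand": 1}
    - {"dx": 27.6,"dy": 2.5,"dz": -10,"ax": 0,"ay": 0,"az": 0,"hand": 1}
    - {"dx": 32.4,"dy": 3,"dz": -10,"ax": 0,"ay": 0,"az": 0,"hand": 1}
    - {"dx": 37,"dy": 3.5,"dz": -10,"ax": 0,"ay": 0,"az": 0,"hand": 1}

```text
clock: 29.9
eef_pos: [507.4, 115.2, 166.1]
tool_rot: [3.14, -0.002, 1.571]
force: [1.3, 0.6, -1.0]
width: 16.4
gripper_force: 58.9
```

send_rows:
  series:
    - {"dx": 4.8,"dy": 0.5,"dz": 0,"ax": 0,"ay": 0,"az": 0,"hand": 1}
    - {"dx": 9.6,"dy": 1,"dz": 0,"ax": 0,"ay": 0,"az": 0,"hand": 1}
    - {"dx": 14,"dy": 1.2,"dz": 0,"ax": 0,"ay": 0,"az": 0,"hand": 1}
    - {"dx": 15.4,"dy": 1.2,"dz": 2,"ax": 0,"ay": 0,"az": 0,"hand": 1}
    - {"dx": 15.4,"dy": 1.2,"dz": 5,"ax": 0,"ay": 0,"az": 0,"hand": 1}
    - {"dx": 15.4,"dy": 1.2,"dz": 5.5,"ax": 0,"ay": 0,"az": 0,"hand": 1}
    - {"dx": 15.4,"dy": 1.2,"dz": 5.5,"ax": 0,"ay": 0,"az": 0,"hand": 1}
    - {"dx": 15.4,"dy": 1.2,"dz": 5.5,"ax": 0,"ay": 0,"az": 0,"hand": 1}

```text
clock: 30.7
eef_pos: [520.3, 266.2, 111.7]
tool_rot: [3.14, -0.002, 1.569]
force: [1.0, 0.1, -0.2]
width: 15.9
gripper_force: 58.9
```

```bash
python3 - <<'E'
from h import *
s=read_state();print(s["clock"],s["eef_pos"],s["tool_rot"],s["width"],s["force"])
p=s["eef_pos"]
g=snap("wrist","w7")
f=lambda n,q,r:print(n,(proj(g,q)-r).round(1))
a=proj(g,p+[0,0,-34]);h=proj(g,(519.8,267,66));print("tip",a,"hole",h)
# compact grayscale patch in place of a picture
u,v=h.round().astype(int);im=cv2.cvtColor(g["pixels"],cv2.COLOR_RGB2GRAY)
print("cols",u-12,u+12);
for r in range(v-9,v+14):print(r,' '.join('%3d'%x for x in im[r,u-12:u+13]))
E
```

```text
30.7 [520.26436187 266.20424283 111.65191114] [ 3.13956009e+00 -1.85404289e-03  1.56937091e+00] 15.894073766807589 [ 0.9994166   0.12370949 -0.21959589]
tip [247.95210397 224.96911057] hole [247.18246773 217.09071401]
cols 235 259
208 141 142 139 137 141 136 141 139 126 123 108 102  88  91 106 103 118 139 143 144 147 148 145 143 141
209 145 142 140 142 140 137 125  85  80 115 124 124 127 128 132 122  96  95 133 144 147 148 141 148 144
210 143 140 139 141 138 127 114 124 128 126 125 121 124 128 128 135 136 118 111 121 138 149 151 145 143
211 141 142 139 138 118 118 123 128 126 126 126 121 123 125 128 129 128 129 116 101 114 140 149 144 141
212 140 143 145 128 117 131 124 126 124 122 121 123 118 122 122 125 128 129 128 114 105 127 148 146 140
213 145 142 139 112 127 134 131 123 123 124 123 123 125 126 129 127 126 126 122 125 116 116 141 149 145
214 143 139 125 118 103 114 125 129 123 118 122 120 118 123 125 128 127 128 129 127 119 101 130 150 146
215 147 146 126 118 109 108 124 131 125 125 120 117 118 125 124 123 128 127 128 127 107  98 125 147 144
216 143 138 120  81  90  97 123 133 1
[... 822 characters left out ...]
  70  57  49  54  50  52  60  62  62  62  62  59  70  71  80 144 163 150 145
225  80  82  82  79  80  72  51  46  46  46  48  46  49  40  50  55  66  64  59  68  83 140 157 148 143
226  83  84  81  79  79  67  44  44  46  45  47  50  45  49  47  47  58  59  63  65  80 141 159 150 144
227  77  84  80  83  80  60  42  41  48  50  49  47  48  49  48  52  58  62  66  54  74 144 157 151 140
228  84  80  78  81  73  59  45  49  49  45  45  50  47  44  47  46  59  60  60  48  63 139 162 150 145
229  79  80  82  79  62  45  45  38  35  40  53  52  48  28  24  43  49  41  46  42  80 142 157 156 153
230  79  81  80  85  58  44  45  31  23  45  55  56  60  41  23  52  57  53  49  32  32  74  87  84  87
```

The pixel patch puts hole B's centre at about (247,217), as predicted. The bolt tip is in line to within 1 mm, so I'll lower it.

send_rows:
  series:
    - {"dx": 0.06,"dy": 0,"dz": 0.4,"ax": 0,"ay": 0,"az": 0,"hand": 1}
    - {"dx": 0.06,"dy": 0,"dz": 0.8,"ax": 0,"ay": 0,"az": 0,"hand": 1}
    - {"dx": 0.06,"dy": 0,"dz": 1.1,"ax": 0,"ay": 0,"az": 0,"hand": 1}
    - {"dx": 0.06,"dy": 0,"dz": 1.25,"ax": 0,"ay": 0,"az": 0,"hand": 1}
    - {"dx": 0.06,"dy": 0,"dz": 1.35,"ax": 0,"ay": 0,"az": 0,"hand": 1}
    - {"dx": 0.06,"dy": 0,"dz": 1.35,"ax": 0,"ay": 0,"az": 0,"hand": 1}
    - {"dx": 0.06,"dy": 0,"dz": 1.35,"ax": 0,"ay": 0,"az": 0,"hand": 1}

```text
clock: 31.45
eef_pos: [519.3, 267.4, 96.8]
tool_rot: [3.141, -0.001, 1.571]
force: [-0.4, 0.6, -0.6]
width: 15.8
gripper_force: 58.9
```

send_rows:
  series:
    - {"dx": 0,"dy": 0,"dz": 0.1,"ax": 0,"ay": 0,"az": 0,"hand": 1}
    - {"dx": 0,"dy": 0,"dz": 0.2,"ax": 0,"ay": 0,"az": 0,"hand": 1}
    - {"dx": 0,"dy": 0,"dz": 0.3,"ax": 0,"ay": 0,"az": 0,"hand": 1}
    - {"dx": 0,"dy": 0,"dz": 0.4,"ax": 0,"ay": 0,"az": 0,"hand": 1}
    - {"dx": 0,"dy": 0,"dz": 0.4,"ax": 0,"ay": 0,"az": 0,"hand": 1}

```text
clock: 31.95
eef_pos: [519.2, 267.3, 92.6]
tool_rot: [3.142, -0.001, 1.571]
force: [-0.3, -0.4, 0.1]
width: 16.0
gripper_force: 58.9
```

send_rows:
  series:
    - {"dx": 0,"dy": 0.03,"dz": 0.06,"ax": 0,"ay": 0,"az": 0,"hand": 1}
    - {"dx": 0,"dy": 0.05,"dz": 0.12,"ax": 0,"ay": 0,"az": 0,"hand": 1}
    - {"dx": 0,"dy": 0.05,"dz": 0.18,"ax": 0,"ay": 0,"az": 0,"hand": 1}
    - {"dx": 0,"dy": 0.05,"dz": 0.24,"ax": 0,"ay": 0,"az": 0,"hand": 1}
    - {"dx": 0,"dy": 0.05,"dz": 0.3,"ax": 0,"ay": 0,"az": 0,"hand": 1}
    - {"dx": 0,"dy": 0.05,"dz": 0.3,"ax": 0,"ay": 0,"az": 0,"hand": 1}

```text
clock: 32.55
eef_pos: [519.6, 267.4, 89.7]
tool_rot: [3.142, -0.001, 1.571]
force: [0.5, 0.0, 0.1]
width: 15.9
gripper_force: 58.9
```

send_rows:
  series:
    - {"dx": 0,"dy": 0.02,"dz": 0.08,"ax": 0,"ay": 0,"az": 0,"hand": 1}
    - {"dx": 0,"dy": 0.02,"dz": 0.16,"ax": 0,"ay": 0,"az": 0,"hand": 1}
    - {"dx": 0,"dy": 0.02,"dz": 0.24,"ax": 0,"ay": 0,"az": 0,"hand": 1}
    - {"dx": 0,"dy": 0.02,"dz": 0.32,"ax": 0,"ay": 0,"az": 0,"hand": 1}
    - {"dx": 0,"dy": 0.02,"dz": 0.4,"ax": 0,"ay": 0,"az": 0,"hand": 1}
    - {"dx": 0,"dy": 0.02,"dz": 0.48,"ax": 0,"ay": 0,"az": 0,"hand": 1}
    - {"dx": 0,"dy": 0.02,"dz": 0.48,"ax": 0,"ay": 0,"az": 0,"hand": 1}

```text
clock: 33.25
eef_pos: [520.0, 267.2, 84.9]
tool_rot: [3.141, -0.001, 1.571]
force: [0.4, -1.3, -0.6]
width: 15.9
gripper_force: 58.9
```

send_rows:
  series:
    - {"dx": -0.02,"dy": 0,"dz": 0.1,"ax": 0,"ay": 0,"az": 0,"hand": 1}
    - {"dx": -0.02,"dy": 0,"dz": 0.2,"ax": 0,"ay": 0,"az": 0,"hand": 1}
    - {"dx": -0.02,"dy": 0,"dz": 0.3,"ax": 0,"ay": 0,"az": 0,"hand": 1}
    - {"dx": -0.02,"dy": 0,"dz": 0.4,"ax": 0,"ay": 0,"az": 0,"hand": 1}
    - {"dx": -0.02,"dy": 0,"dz": 0.5,"ax": 0,"ay": 0,"az": 0,"hand": 1}
    - {"dx": -0.02,"dy": 0,"dz": 0.6,"ax": 0,"ay": 0,"az": 0,"hand": 1}
    - {"dx": -0.02,"dy": 0,"dz": 0.6,"ax": 0,"ay": 0,"az": 0,"hand": 1}

```text
clock: 33.95
eef_pos: [519.9, 267.1, 78.8]
tool_rot: [3.141, -0.001, 1.571]
force: [0.6, -1.9, -1.8]
width: 16.3
gripper_force: 58.9
```

send_rows:
  series:
    - {"dx": -0.02,"dy": 0,"dz": 0.1,"ax": 0,"ay": 0,"az": 0,"hand": 1}
    - {"dx": -0.02,"dy": 0,"dz": 0.2,"ax": 0,"ay": 0,"az": 0,"hand": 1}
    - {"dx": -0.02,"dy": 0,"dz": 0.3,"ax": 0,"ay": 0,"az": 0,"hand": 1}
    - {"dx": -0.02,"dy": 0,"dz": 0.4,"ax": 0,"ay": 0,"az": 0,"hand": 1}
    - {"dx": -0.02,"dy": 0,"dz": 0.5,"ax": 0,"ay": 0,"az": 0,"hand": 1}
    - {"dx": -0.02,"dy": 0,"dz": 0.58,"ax": 0,"ay": 0,"az": 0,"hand": 1}
    - {"dx": -0.02,"dy": 0,"dz": 0.58,"ax": 0,"ay": 0,"az": 0,"hand": 1}

```text
clock: 34.65
eef_pos: [519.9, 266.9, 73.0]
tool_rot: [3.141, -0.001, 1.571]
force: [1.1, -1.3, -0.7]
width: 16.0
gripper_force: 58.9
```

send_rows:
  series:
    - {"dx": -0.02,"dy": 0,"dz": 0.06,"ax": 0,"ay": 0,"az": 0,"hand": 1}
    - {"dx": -0.02,"dy": 0,"dz": 0.12,"ax": 0,"ay": 0,"az": 0,"hand": 1}
    - {"dx": -0.02,"dy": 0,"dz": 0.15,"ax": 0,"ay": 0,"az": 0,"hand": 1}
    - {"dx": -0.02,"dy": 0,"dz": 0.15,"ax": 0,"ay": 0,"az": 0,"hand": 1}

```text
clock: 35.05
eef_pos: [520.0, 266.8, 72.2]
tool_rot: [3.141, -0.002, 1.571]
force: [-0.8, -2.1, 4.4]
width: 16.2
gripper_force: 59.5
```

Head is down: stopped at 72.2 mm with the force rising. Releasing and lifting clear.

send_rows:
  series:
    - {"dx": 0,"dy": 0,"dz": -0.05,"ax": 0,"ay": 0,"az": 0,"hand": 0.5}
    - {"dx": 0,"dy": 0,"dz": -0.05,"ax": 0,"ay": 0,"az": 0,"hand": 0.5}
    - {"dx": 0,"dy": 0,"dz": -0.05,"ax": 0,"ay": 0,"az": 0,"hand": 0.5}
    - {"dx": 0,"dy": 0,"dz": -1,"ax": 0,"ay": 0,"az": 0,"hand": 0.5}
    - {"dx": 0,"dy": 0,"dz": -5,"ax": 0,"ay": 0,"az": 0,"hand": 0.5}
    - {"dx": 0,"dy": 0,"dz": -9,"ax": 0,"ay": 0,"az": 0,"hand": 0.5}
    - {"dx": -4,"dy": 1.5,"dz": -14,"ax": 0,"ay": 0,"az": 0,"hand": 0.5}
    - {"dx": -8,"dy": 3,"dz": -18,"ax": 0,"ay": 0,"az": 0,"hand": 0.5}
    - {"dx": -8,"dy": 3,"dz": -18,"ax": 0,"ay": 0,"az": 0,"hand": 0.5}
    - {"dx": -8,"dy": 3,"dz": -18,"ax": 0,"ay": 0,"az": 0,"hand": 0.5}

```text
clock: 36.05
eef_pos: [552.9, 183.2, 255.5]
tool_rot: [3.134, -0.002, 1.565]
force: [-0.5, -0.4, 0.6]
width: 42.4
gripper_force: 0.0
```

```bash
python3 - <<'E'
from h import *
s=read_state();print(s["clock"],s["eef_pos"],s["width"],s["force"])
g=snap("wrist","w8",roi=(160,40,380,205),k=3.6)
for n,q in dict(B=(520,266.8,78),D=(625.7,156.8,78),C=(598,284,120)).items():print(n,((proj(g,q)-[160,40])*3.6).round())
E
```

```text
36.05 [552.91636826 183.18730802 255.47239104] 42.42134948399913 [-0.46549352 -0.37695893  0.57771112]
B [190. 187.]
D [551. 565.]
C [501. 101.]
```

View pics/w8.png

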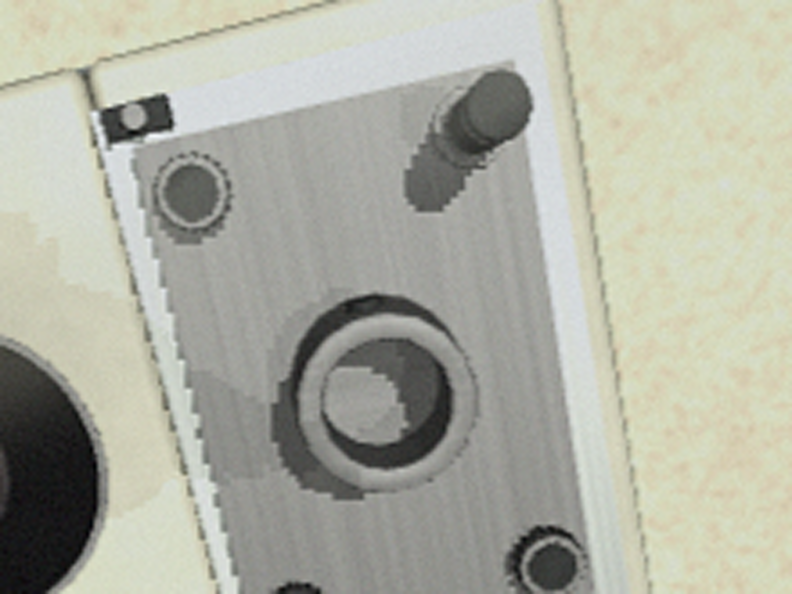

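The final view shows both bolt heads and the drift seated at their predicted pixels: (192,193), (550,565) and (500,105).

```bash
python3 -c "
from cell import *
print(finish_job())"
```

```text
the job is handed in; nothing more can be done
None
```

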